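Let the carton stop out one hole and load the long carton

TASK

Press the sprung button on the packing jig and slide the end stop out until the button pops up in the next hole, stopping as soon as it locks: a light finger push is enough, never force it. Then pick up the long carton and set it down, not drop it, flat on the jig's board, squarely between the fence and the stop beside the tube. Leave the short carton and the other things on the table where they are.

Things in the scene. Friction and masses are not known exactly. Their poses are not given: they have to be found in the camera images.
- jig: The carton jig, fixed: a plywood board 260 x 165 x 12 mm carrying a fence, a telescoping square tube with an end stop, and beside the tube the carton's lane, centred on jig y = -50 mm. Origin on the table under the board; x runs along the jig, the way the stop slides out; y across, z up. The board spans x -160 to +100, y -95 to +70 mm.
- fence_face (a point): Point on the inner face of the fixed upright plywood fence (8 mm thick, 80 mm wide in y, top 50 mm above the table), at jig x = -80, y = -50 mm, 31 mm above the table. Axes as the jig's.
- tube_end (a point): Middle of the top edge of the fixed aluminium outer tube's open end (jig x = +35, y = +40 mm). Tube: 44 mm wide, jig x -155 to +35, top 48 mm above the table. In its top a hole 18 mm long in x, 28 mm wide, at x = -120 holds the button at the start. A steel plate screwed on beyond it (1 mm proud) has the next hole, same size, and another 40 mm on; a 12 mm slot joins them. Axes as the jig's.
- stop_slide (a joint): How far (m) the inner tube with its end stop has slid out along jig +x; about 0 = button in the first hole. The plate is set differently each time, so the next hole comes somewhere from 0.030 to 0.054: see or feel for it. Free, it slides with 2 to 5 N and stays where left; with the button up in a hole it has 1 mm of play each way and is otherwise locked. Over 20 N on it is forcing it.
- thumb_button (a joint): How far (m) the sprung detent button is pressed down: 0 = fully up in a hole; beyond 0.005 its catch (16 mm long in x) is clear of the tube wall; bottoms at 0.008. Takes 3 N to start, 8 N at the bottom (over 20 N is forcing it). Between holes the wall holds it down at about 0.005; the spring lifts it into the next hole on arrival unless it is still held down.
- button_top (a point): Middle of the top of the button's slippery grey tread, 38 mm (jig x) by 26 mm (y), 62 mm above the table when up; it slides with the inner tube. Two black upright posts fixed to the inner tube (6 mm thick in x, 26 mm wide, tops 24 mm above the raised tread) stand before and behind it, inner faces 22 mm from this point. A fingertip fits between; pushing a post slides the tube. Axes as the jig's.
- stop_face (a point): Point on the inner face of the upright aluminium end stop on the inner tube's end (8 mm thick in x, 150 mm wide across the lane, top 52 mm above the table), at jig y = -50 mm, 33 mm above the table. Axes as the jig's. The gap from fence to stop is 120 mm at the start, 150 to 174 mm with the button in the next hole.
- lane_mid (a point): Where the middle of the carton's underside may go: on the board's top, 12 mm above the table, 75 mm from the fence (leaves 7 mm to the fence and 7 to 31 mm to the stop); the tube's side is 68 mm away in y. Axes as the jig's; the carton's long side goes along x.
- carton_mid (a point): Centre (25 mm above its underside) of the long brown carton: closed, rigid, 136 mm long (own x) x 56 mm wide (own y) x 50 mm tall (own z), 0.2 to 0.42 kg, starts upright on the table.
- carton: The same long carton; origin at the middle of its underside.
- short_carton: A shorter brown carton, 90 x 56 x 50 mm, which stays where it is (origin under its centre).
- stapler: Black stapler 130 x 34 x 35 mm lying beside the jig's tube; leave alone (origin under its centre).
- tape_roll: Roll of tape 88 mm across, 45 mm tall, lying flat; leave alone (origin under its centre).
- tape_roll2: Small clear roll of tape 70 mm across, 25 mm tall, lying flat; leave alone (origin under its centre).
- glue_jar: White jar 60 mm across, 90 mm tall; leave alone (origin under its centre).
- pen_cup: Dark steel cup of pens 80 mm across, 150 mm tall with the pens; leave alone (origin under its centre).
- staple_box: Small paper box 70 x 40 x 25 mm; leave alone (origin under its centre).
There are look-alikes about, which are no part of the job. Leave any green or purple look-alike of the carton alone.

How it is judged:
On the way:
1. the stop has been slid out and its button has popped up in the next hole (value of joint stop_slide between 0.028 and 0.056 m and value of joint thumb_button below 0.0025 m), for 0.2 s.
At the end, for the whole second after the job is handed in: The button is up (within 2.5 mm) in the next hole (stop slid out 28 to 56 mm); the long carton stands flat on the board between fence and stop, its centre 11 mm fence-ward to 35 mm stop-ward of lane_mid and within 22 mm across, long side along the jig within 0.15 rad, released (all of step 1 and x of carton_mid in the frame of lane_mid between -0.011 and 0.035 m and y of carton_mid in the frame of lane_mid between -0.022 and 0.022 m and z of carton_mid in the frame of lane_mid between 0.021 and 0.029 m and angle between the x axis of carton_mid and the x axis of lane_mid, either way round below 0.15 rad and angle between carton_mid's own z axis and vertical below 0.06 rad); the robot touches nothing.
It fails at once if the robot presses or pushes on the jig, its stop or its button with more than 20 N (contact force between any of the fingers, the arm and jig above 20 N).
It fails at once if the stop is let out well beyond the next hole (value of joint stop_slide above 0.068 m).
It fails at once if the carton is dropped or thrown (falls free from more than about 15 mm) (linear speed of carton above 0.55 m/s and contact force between the fingers and carton below 0.05 N).
It fails at once if a bystander is shifted by more than 30 mm (distance of any of stapler, tape_roll, tape_roll2, glue_jar, pen_cup, staple_box, short_carton from where it was at the start of the episode above 0.03 m).
It also fails if it takes over 67 s, if anything falls off the work surface, if the arm or the gripper's body presses on something with over 40 N, if the wrist force passes 120 N, or if a joint passes its speed limit or range.

ROBOT

A 6-joint arm with a two-finger parallel gripper is mounted at the origin on the work surface. World frame = base frame: x ahead of the robot, y to its left, z up, the work surface at z = 0. Lengths are in m, angles in rad, forces in N, time in s.
With the tool pointing down it reaches from about 0.325 to 0.775 m from the base axis. Payload 9.3 kg.
Tool frame: the origin (TCP) lies at the very end of the fingers, on their centre line; the grasp point (between the pads) lies bot.tcp_to_grasp behind it (bot.tcp_to_grasp is the distance from the TCP to the grasp point, in m); z points along the fingers, y is the direction in which the jaws open and shut (so a half turn about z gives the same grasp; the last joint's range is limited). The gripper opens to 85 mm and grips with 20 to 120 N. Pads are 22 mm wide; open, the fingers measure 114 mm over their backs; the gripper's body (76 mm by 85 mm) begins 54 mm behind the grasp point. The pads swing forward as they close: fully open they stand 13 mm farther back than shut.
Start: joints at [-0.153, 0.259, 0.021, 1.334, 0, 1.418], TCP at [0.55, -0, 0.2] pointing down, gripper open.
Joint ranges: [-3.04, 3.04], [-0.91, 1.82], [-1.04, 1.36], [-1.92, 1.95], [-1.52, 1.45], [-3.14, 3.14]. Speed limits (rad/s): [2.22, 2.22, 2.79, 3.14, 3.14, 3.14].

INTERFACE

Orientations are given as a unit quaternion [w, x, y, z].
In Python, from plant import bot gives the robot as it stands.
- The arm moves only by the tool drive_tool, never from a script. Its argument "plan" is a list of rows, each a list of 7 numbers: the shift along the tool's x, y, z in cm, then the turn, a rotation vector about the tool's x, y, z in rad, then the opening, from 0 (shut) to 1 (fully open). In form: [[x, y, z, ax, ay, az, hand], ...]. A call has exactly 8 rows; each row is the pose to reach, as a shift and turn from the pose commanded when the call began, along the tool's axes at that moment; what a row does not reach only later rows make up. A row lasts 1/8 s, in which the tool goes at most 62.5 mm and 10.7 degrees, less where a joint would pass 70% of its speed; a pose out of reach is approached as far as the arm can. A call with a gripper value outside its range is refused whole. The fingers move at their own pace and stop on an object; the grip force is fixed at half the most. Time passes only in rows, so rows that repeat a pose let the fingers close, or fill a call up. It gives the time, the measured TCP pose, the force and the opening at its end, in the units of the state.
- bot.get_obs(): the state, without advancing time (a new reading comes with each control period).
- bot.read_camera(name): name is "scene" or "side" or "wrist"; returns the picture (480x640x3 uint8, red, green, blue); there is no depth.
- bot.camera_info(name): a dict with "K" (3x3 intrinsics, pixels), "R" (3x3) and "t" (3): a world point X has camera coordinates R X + t. Camera axes: x right, y down, z forward; pixel columns grow to the right and rows downward; lengths in m; the calibration is good to about 2 mm. A picture is of the moment at which its call begins: read the wrist's pose just before it. camera_info takes no time and is no camera call; for the wrist camera it gives the pose at the moment of the call.
- bot.sign_off(): hands the job in, once; it reports no verdict.
The state is a dict: "clock": time; "q": joint angles; "qd": joint speeds; "joint_torque": joint torques, N m; "tcp_pos": TCP position; "tcp_rot": TCP orientation; "wrist_force": force on the tool from outside, world axes, zero at the start; "moment": the same for the moment, N m; "opening": opening from 0.0 (shut) to 1.0 (fully open).
Only numpy, scipy, OpenCV 4.12 (cv2) and the standard library are available. Lean on these libraries where they do the work, as an engineer would, in place of code of your own. Each camera call takes 0.05 s, during which the arm holds its last target.

## Working session

There is one attempt and no reset: what is moved stays moved. The work goes in short steps, Python scripts to look and compute and a tool call to move; the robot and the scene stay as the last step left them, time stands still between calls to the robot, and variables do not carry over. Pictures are saved under pics/ and viewed, and the job is handed in when it is done.

Besides the shell and the picture viewer there is one more tool, called after "Call:" as name(argument=value, ...) on one line, values as JSON. drive_tool: Moves the arm, as the interface text tells. Its arguments: {"type":"object","properties":{"plan":{"type":"array","items":{"type":"array","items":{"type":"number"}}}},"required":["plan"]}

```bash
ls; mkdir -p pics; python3 - <<'E'
from plant import bot
import cv2,numpy as np
o=bot.get_obs(); print({k:np.round(v,4).tolist() for k,v in o.items()}); print(bot.tcp_to_grasp)
for n in ["scene","side","wrist"]:
    c=bot.camera_info(n); print(n,np.round(c["K"],1).tolist(),np.round(c["R"],3).tolist(),np.round(c["t"],3).tolist())
    cv2.imwrite(f"pics/{n}0.png",bot.read_camera(n)[:,:,::-1])
E
```

```text
pics
{'clock': 0.0, 'q': [-0.1526, 0.2592, 0.0207, 1.3337, 0.0, 1.4182], 'qd': [-0.0022, -0.0014, -0.0013, 0.0003, 0.0, -0.0001], 'joint_torque': [-0.0003, -55.5638, 34.4536, 0.0132, -0.0003, 0.0], 'tcp_pos': [0.5497, 0.0, 0.1989], 'tcp_rot': [-0.0006, 0.7071, 0.7071, -0.0004], 'wrist_force': [0.1051, -0.2003, -0.7784], 'moment': [-0.0089, -0.0434, -0.0456], 'opening': 0.9972}
0.0187
scene [[572.1, 0.0, 315.9], [0.0, 572.1, 240.1], [0.0, 0.0, 1.0]] [[-0.521, 0.853, -0.013], [0.525, 0.309, -0.793], [-0.673, -0.42, -0.609]] [0.307, -0.173, 1.836]
side [[545.9, 0.0, 316.8], [0.0, 545.9, 247.7], [0.0, 0.0, 1.0]] [[0.748, -0.664, 0.009], [-0.45, -0.517, -0.728], [0.488, 0.541, -0.685]] [-0.385, 0.246, 1.365]
wrist [[413.8, 0.0, 318.8], [0.0, 413.8, 235.4], [0.0, 0.0, 1.0]] [[1.0, 0.001, -0.001], [0.001, -0.95, 0.311], [-0.001, -0.311, -0.95]] [-0.55, -0.041, 0.38]
```

View pics/scene0.png

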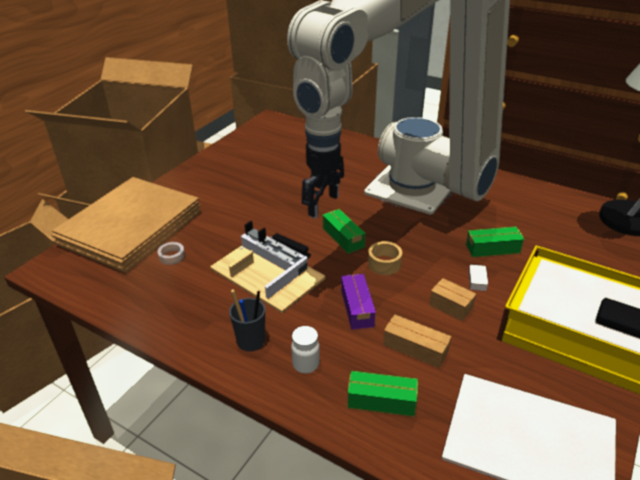

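View pics/side0.png

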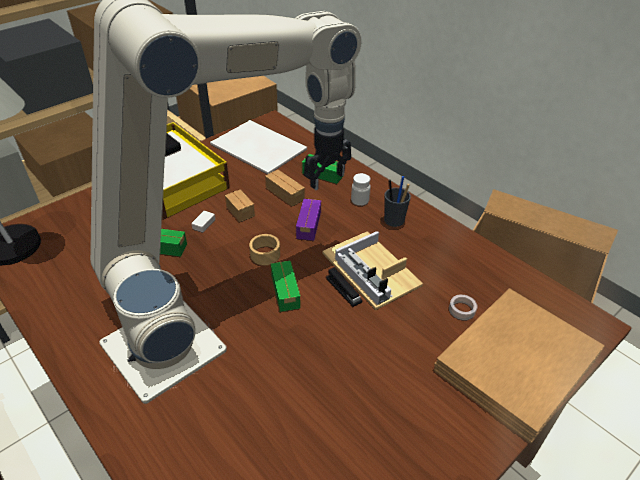

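View pics/wrist0.png

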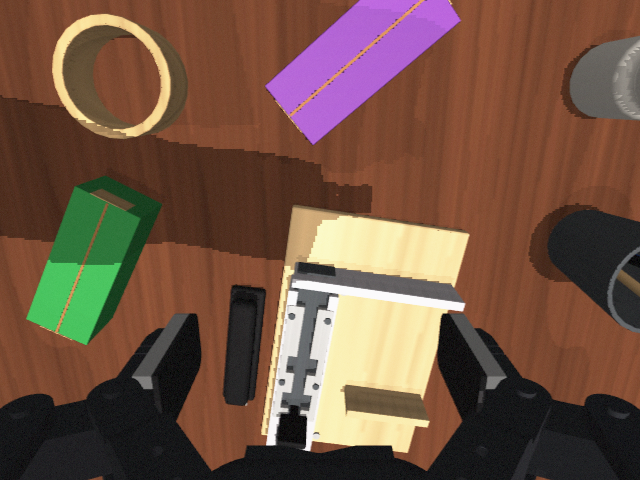

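The scene view shows two brown cartons: the larger at (417,340) and the smaller at (453,297). The green and purple boxes are look-alikes. The jig is in the wrist view, with its tube on the left, fence at (385,405) and stop at (380,290). Next I'll measure the jig and enlarge the details.

```bash
cat > h.py <<'E'
import numpy as np,cv2
def ray(c,uv,z):
    K,R,t=[np.array(c[k]) for k in("K","R","t")]
    C=-R.T@t; d=R.T@np.linalg.inv(K)@np.array([uv[0],uv[1],1.]); return C+d*(z-C[2])/d[2]
def proj(c,X):
    K,R,t=[np.array(c[k]) for k in("K","R","t")]
    p=K@(R@np.array(X)+t); return p[:2]/p[2]
def crop(img,x0,y0,x1,y1,s,fn):
    cv2.imwrite(fn,cv2.resize(img[y0:y1,x0:x1],None,fx=s,fy=s,interpolation=cv2.INTER_CUBIC))
E
python3 - <<'E'
from plant import bot
from h import *
w=cv2.imread("pics/wrist0.png"); crop(w,230,195,480,460,2.2,"pics/wc0.png")
s=cv2.imread("pics/scene0.png"); crop(s,330,250,530,400,4,"pics/sc0.png")
crop(s,200,200,340,310,5,"pics/sc1.png")
c=bot.camera_info("wrist")
P=[ray(c,p,.012) for p in[(293,206),(469,233),(407,452),(262,435)]]
print(np.round(P,4)); print([np.linalg.norm(P[i]-P[(i+1)%4]) for i in range(4)])
# brown cartons
cs=bot.camera_info("scene")
for n,cc in(("scene",cs),):
    hsv=cv2.cvtColor(s,cv2.COLOR_BGR2HSV); m=cv2.inRange(hsv,(8,80,110),(22,200,255))
    m[:250]=0;m[400:]=0;m[:,:375]=0;m[:,500:]=0
    for k in cv2.findContours(m,cv2.RETR_EXTERNAL,cv2.CHAIN_APPROX_SIMPLE)[0]:
        if cv2.contourArea(k)>200: print(cv2.contourArea(k),cv2.boundingRect(k),cv2.approxPolyDP(k,3,True).reshape(-1,2).tolist())
for p in[(417,322),(453,289)]: print(np.round(ray(cs,p,.05),3))
E
```

```text
[[ 0.5271 -0.0107  0.012 ]
 [ 0.6879 -0.036   0.012 ]
 [ 0.6481 -0.2908  0.012 ]
 [ 0.4884 -0.2676  0.012 ]]
[np.float64(0.16275634491312374), np.float64(0.2579231802314969), np.float64(0.1613670452061032), np.float64(0.2597587734747497)]
1658.0 (375, 344, 87, 56) [[375, 344], [376, 365], [399, 375], [417, 377], [418, 385], [456, 399], [461, 381]]
2173.0 (376, 314, 124, 70) [[376, 316], [376, 324], [384, 330], [441, 353], [451, 338], [469, 346], [469, 351], [450, 346], [452, 358], [476, 367], [458, 366], [475, 374], [464, 373], [462, 378], [467, 373], [499, 383], [499, 368], [483, 367], [471, 360], [495, 365], [484, 358], [499, 359], [473, 351], [474, 347], [465, 346], [449, 334], [393, 314], [388, 321]]
1641.0 (375, 289, 125, 63) [[375, 289], [389, 294], [390, 301], [452, 326], [437, 324], [400, 308], [403, 312], [499, 351], [497, 346], [470, 335], [498, 342], [478, 330], [496, 334], [498, 321], [474, 308], [474, 314], [479, 316], [462, 323], [403, 293], [392, 295]]
2141.0 (406, 264, 94, 54) [[406, 290], [427, 296], [433, 291], [463, 306], [475, 296], [475, 305], [499, 317], [499, 311], [477, 301], [499, 308], [499, 275], [488, 277], [486, 292], [473, 291], [467, 286], [466, 271], [435, 264]]
[0.597 0.273 0.05 ]
[0.451 0.303 0.05 ]
```

View pics/wc0.png

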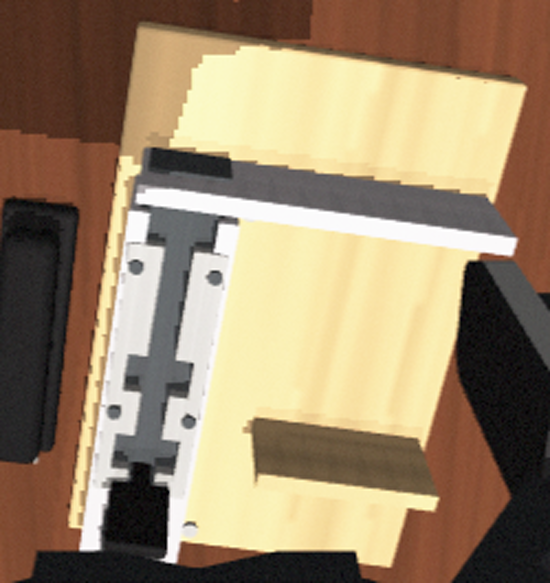

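View pics/sc0.png

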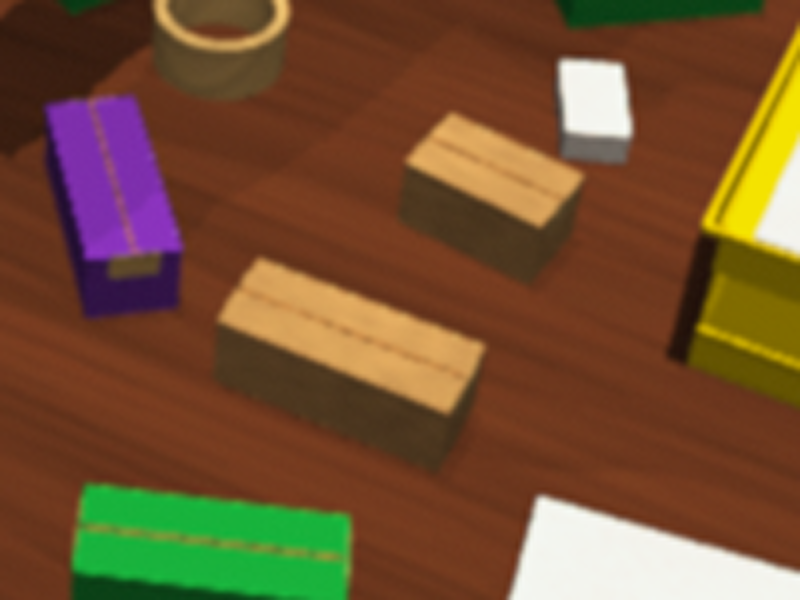

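View pics/sc1.png

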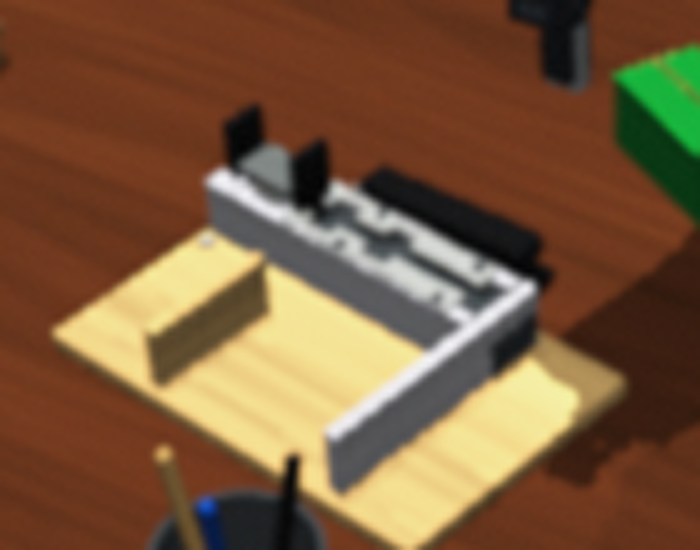

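The larger brown carton in the crop is about 1.5 times the length of the small one, and its position of about (0.60, 0.27) is plausible. I'll move back along the jig for a clear view of the button and plate.

Call:
drive_tool(plan=[[-3,0,-2,0,0,0.04,0.5],[-6,-1,-4,0,0,0.08,0],[-9,-1.5,-4,0,0,0.12,0],[-11,-2,-4,0,0,0.15,0],[-11,-2,-4,0,0,0.15,0],[-11,-2,-4,0,0,0.15,0],[-11,-2,-4,0,0,0.15,0],[-11,-2,-4,0,0,0.15,0]])

```text
clock: 1.15
tcp_pos: [0.5301, -0.1094, 0.2396]
tcp_rot: [-0.0, 0.758, 0.653, 0.0]
wrist_force: [-1.3, -0.6, -0.7]
opening: 0.003
```

```bash
python3 - <<'E'
from plant import bot
from h import *
o=bot.get_obs(); print({k:np.round(o[k],4).tolist() for k in("clock","tcp_pos","tcp_rot","wrist_force","opening")})
c=bot.camera_info("wrist"); np.savez("cam1.npz",**{k:np.array(c[k]) for k in "KRt"})
w=bot.read_camera("wrist")[:,:,::-1]; cv2.imwrite("pics/wrist1.png",w)
E
```

```text
{'clock': 1.15, 'tcp_pos': [0.5301, -0.1094, 0.2396], 'tcp_rot': [-0.0, 0.7577, 0.6526, 0.0], 'wrist_force': [-1.3181, -0.6123, -0.7446], 'opening': 0.0027}
```

View pics/wrist1.png

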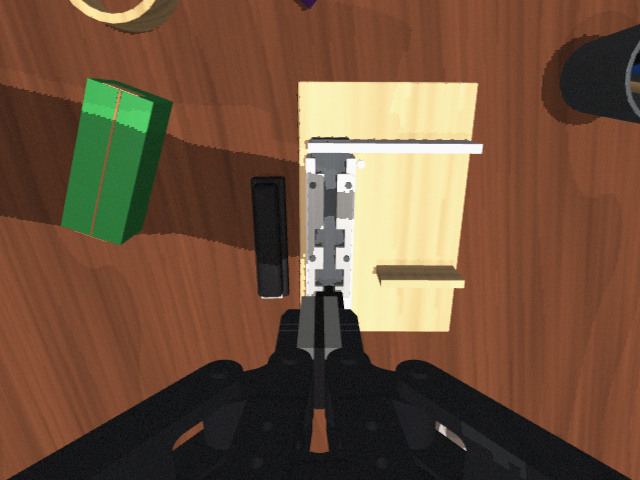

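The board is aligned with the image. Corners are at (299,82), (477,83) and (450,331), with plate holes near (330,237) and (327,275). I'll refine these.

```bash
python3 - <<'E'
from h import *
c=np.load("cam1.npz")
w=cv2.imread("pics/wrist1.png"); crop(w,285,130,385,310,3.3,"pics/wc1.png"); 
crop(w,290,70,490,340,2.2,"pics/wc1b.png")
P=np.array([ray(c,p,.012) for p in[(299,82),(477,83),(450,331)]]); print(P)
a=P[0]-P[1]; b=P[1]-P[2]; print(np.linalg.norm(a),np.linalg.norm(b),np.degrees(np.arctan2(a[1],a[0]))-90,np.degrees(np.arctan2(b[1],b[0])))
# frame: yaw
yaw=np.radians((np.degrees(np.arctan2(a[1],a[0]))-90+np.degrees(np.arctan2(b[1],b[0])))/2)
ex=np.array([np.cos(yaw),np.sin(yaw)]);ey=np.array([-ex[1],ex[0]])
L=np.array([[.1,.07],[.1,-.095],[-.16,-.095]])
O=(P[:,:2]-L@np.array([ex,ey])).mean(0); print(O,np.degrees(yaw)); print((P[:,:2]-O)@np.array([ex,ey]).T)
np.savez("jig.npz",O=O,ex=ex,ey=ey,yaw=yaw)
E
```

```text
[[ 0.5270119  -0.01250194  0.012     ]
 [ 0.68728615 -0.03731499  0.012     ]
 [ 0.65004209 -0.291849    0.012     ]]
0.16218360644575916 0.2572444097053671 81.19955153006919 81.67541097790377
[ 0.57990737 -0.12111782] 81.43748125398648
[[ 0.09952972  0.06847755]
 [ 0.09885623 -0.09370465]
 [-0.15838596 -0.0947729 ]]
```

View pics/wc1.png

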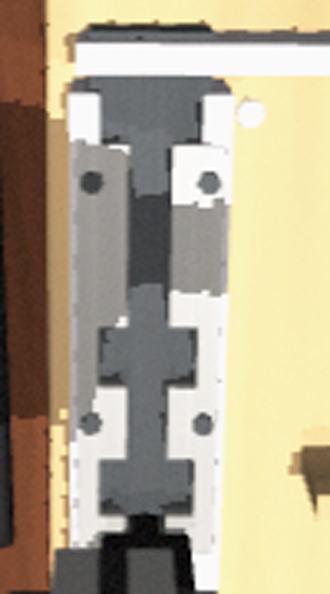

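View pics/wc1b.png

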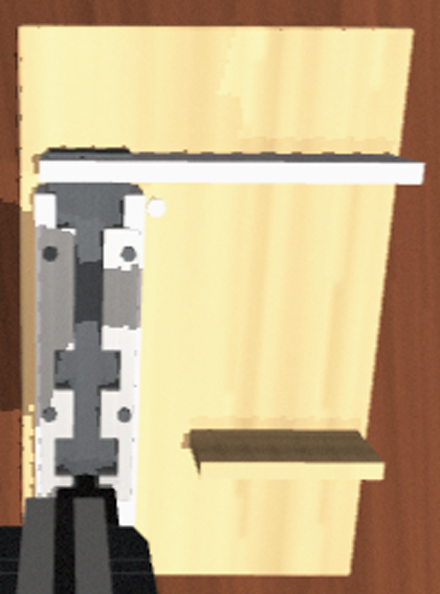

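```bash
python3 - <<'E'
from h import *
c=np.load("cam1.npz"); j=np.load("jig.npz"); M=np.array([j["ex"],j["ey"]]);O=j["O"]
J=lambda cy,cx,z:np.round(1000*(M@(ray(c,(285+cx/3.3,130+cy/3.3),z)[:2]-O)),1)
for n,cy,z in[("h2 far",326,.049),("h2 near",385,.049),("h1 far",460,.049),("h1 near",516,.049),("tube end",95,.048),("stop near top",76,.052)]: print(n,J(cy,150,z))
print("tube L/R",J(300,72,.048),J(300,229,.048)); print("fence inner top",M@(ray(c,(420,277),.05)[:2]-O))
for p in[(-.12,.04),(-.005,-.05)]: print(O+np.array(p)@M)
E
```

```text
h2 far [-28.9  39.5]
h2 near [-46.4  39.4]
h1 far [-69.4  39.1]
h1 near [-87.1  39. ]
tube end [35.  40.2]
stop near top [40.5 40.3]
tube L/R [-21.6  61.3] [-21.6  17.6]
fence inner top [-0.07672376 -0.04650257]
[ 0.52248659 -0.23382476]
[ 0.62860563 -0.13350652]
```

The holes measure consistently. Next hole centre is at jig x ≈ -78 both ways (directly, and from the hole 40 mm further on), so the slide is about 42 mm. The tube end reads 35.0 mm, as specified. Now I'll move above the button.

Call:
drive_tool(plan=[[-4,0.4,3,0,0,0,0],[-8,0.8,6,0,0,0,0],[-11,1.1,10,0,0,0,0],[-12,1.1,14,0,0,0,0],[-12,1.1,14,0,0,0,0],[-12,1.1,14,0,0,0,0],[-12,1.1,14,0,0,0,0],[-12,1.1,14,0,0,0,0]])

```text
clock: 2.2
tcp_pos: [0.5236, -0.2301, 0.1009]
tcp_rot: [0.001, 0.758, 0.652, 0.0]
wrist_force: [-0.2, 0.1, 0.2]
opening: 0.0
```

```bash
python3 - <<'E'
from plant import bot
from h import *
for n,b,s in(("scene",(200,180,340,310),4),("side",(310,210,440,320),4)):
    w=bot.read_camera(n)[:,:,::-1]; crop(w,*b,s,f"pics/{n}2.png"); cv2.imwrite(f"pics/{n}2f.png",w)
w=bot.read_camera("wrist")[:,:,::-1]; cv2.imwrite("pics/wrist2.png",w)
E
python3 -c "
import cv2,numpy as np
a=cv2.imread('pics/scene2.png');b=cv2.imread('pics/side2.png')
a=cv2.resize(a,(400,371));b=cv2.resize(b,(400,338));c=np.zeros((371,800,3),np.uint8);c[:,:400]=a;c[:338,400:]=b;cv2.imwrite('pics/both2.png',c)"
```

```text
(no output)
```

View pics/both2.png

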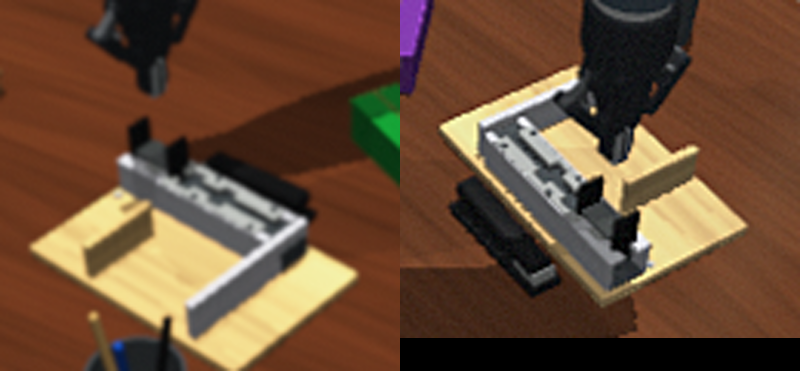

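View pics/wrist2.png

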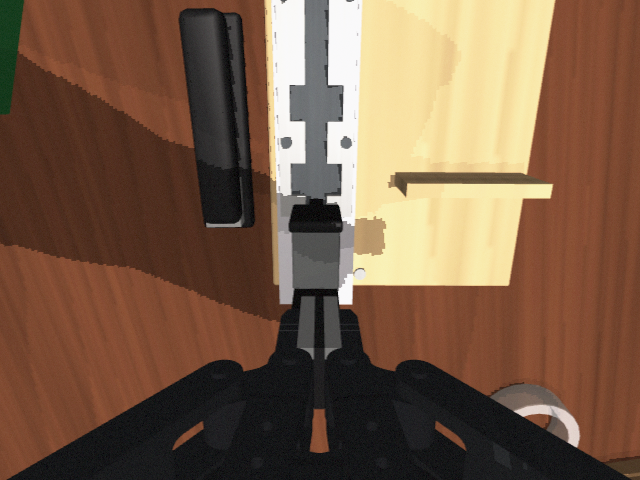

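The wrist view shows the front post at rows 205-230, the grey tread at rows 232-288, and the fingers centred on the post's column. I'll check the predicted positions.

```bash
python3 - <<'E'
from plant import bot
from h import *
c=bot.camera_info("wrist");j=np.load("jig.npz"); M=np.array([j["ex"],j["ey"]]);O=j["O"]
for n,p in dict(front_in_top=(-.098,.04,.086),front_far_top=(-.092,.04,.086),rear_in_top=(-.142,.04,.086),tread_far=(-.101,.04,.062)).items():
    print(n,np.round(proj(c,[*(O+np.array(p[:2])@M),p[2]]),1))
o=bot.get_obs();print("tcp",proj(c,o["tcp_pos"]),M@(o["tcp_pos"][:2]-O),o["tcp_pos"])
w=cv2.imread("pics/wrist2.png");crop(w,270,180,370,310,4,"pics/wc2.png")
E
```

```text
front_in_top [317.  235.3]
front_far_top [317.  223.3]
rear_in_top [317.1 317.1]
tread_far [317.2 226.7]
tcp [317.28704998 282.68973759] [-0.11626811  0.03984435] [ 0.52319614 -0.23015765  0.10015903]
```

View pics/wc2.png

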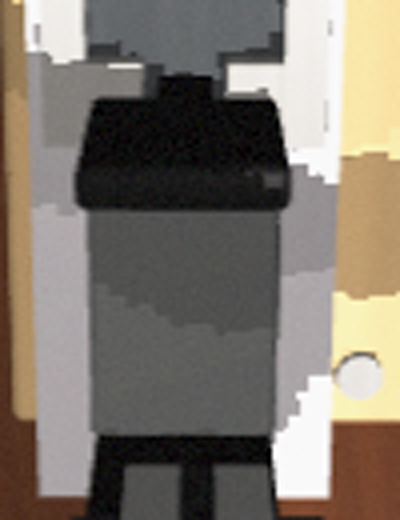

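```bash
python3 - <<'E'
from plant import bot
from h import *
o=bot.get_obs();T=o["tcp_pos"];j=np.load("jig.npz");ex=np.array([*j["ex"],0])
ims=[]
for n in("scene","side"):
    w=cv2.imread(f"pics/{n}2f.png");c=bot.camera_info(n);p=proj(c,T);print(n,p)
    x0,y0=(p-[30,40]).astype(int);s=6
    k=cv2.resize(w[y0:y0+60,x0:x0+60],None,fx=s,fy=s,interpolation=cv2.INTER_CUBIC)
    for X,col in((T,(0,0,255)),(T+.011*ex,(0,255,0)),(T-.011*ex,(255,255,0)),(T+[0,0,.0187],(255,0,255))):
        q=(proj(c,X)-[x0,y0]+.5)*s;cv2.circle(k,(int(q[0]),int(q[1])),2,col,-1)
    ims.append(k)
cv2.imwrite("pics/tip2.png",np.hstack(ims))
E
```

```text
scene [254.40607047 221.65112795]
side [378.09055974 269.34431583]
```

View pics/tip2.png

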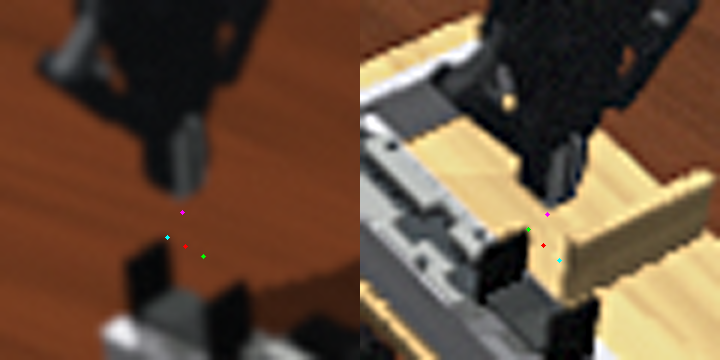

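```bash
python3 - <<'E'
from plant import bot
from h import *
o=bot.get_obs();T=o["tcp_pos"];print(T,o["clock"],o["opening"]);j=np.load("jig.npz");M=np.array([j["ex"],j["ey"]]);O=j["O"]
ims=[]
for n in("scene","side"):
    w=bot.read_camera(n)[:,:,::-1].copy();c=bot.camera_info(n);p=proj(c,T);x0,y0=(p-[45,50]).astype(int);s=4
    if n=="side": x0-=10;
    k=cv2.resize(w[y0:y0+100,x0:x0+100],None,fx=s,fy=s,interpolation=cv2.INTER_CUBIC)
    for X,col in((T,(0,0,255)),)+tuple(([*(O+np.array(q)@M),z],(0,255,0)) for q,z in(((-.16,-.095),.012),((-.098,.053),.086),((-.098,.027),.086),((-.142,.053),.086),((-.142,.027),.086),((.1,.07),.012),((-.155,.018),.048))):
        q=(proj(c,X)-[x0,y0]+.5)*s;cv2.circle(k,(int(q[0]),int(q[1])),2,col,-1)
    ims.append(k)
cv2.imwrite("pics/tip3.png",np.hstack(ims))
E
```

```text
[ 0.52319614 -0.23015765  0.10015903] 2.35 -0.0022867081247249085
```

View pics/tip3.png

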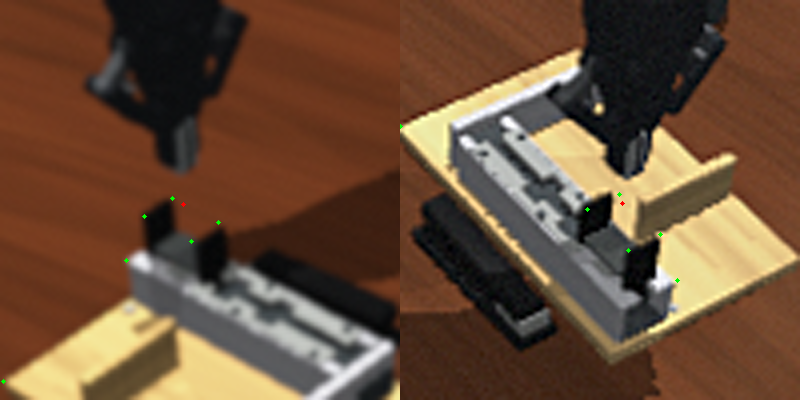

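The camera calibration agrees with the post tops. However, the visible fingertip looks about 20 mm above the stated TCP in both outside views. I'll descend to TCP z = 0.08, which is safe either way, and look again.

Call:
drive_tool(plan=[[0,0,0.5,0,0,0,0],[0,0,1,0,0,0,0],[0,0,1.5,0,0,0,0],[0,0,2,0,0,0,0],[0,0,2,0,0,0,0],[0,0,2,0,0,0,0],[0,0,2,0,0,0,0],[0,0,2,0,0,0,0]])

```text
clock: 3.45
tcp_pos: [0.523, -0.2303, 0.0797]
tcp_rot: [0.0, 0.758, 0.652, 0.0]
wrist_force: [-0.8, 0.3, 0.3]
opening: -0.004
```

```bash
cat > look.py <<'E'
import sys
from plant import bot
from h import *
o=bot.get_obs();T=o["tcp_pos"];j=np.load("jig.npz");M=np.array([j["ex"],j["ey"]]);O=j["O"]
print(o["clock"],"jig",np.round(1000*(M@(T[:2]-O)),1),"z",round(T[2]*1000,1),"F",np.round(o["wrist_force"],1),"Fjig",np.round(M@np.array(o["wrist_force"])[:2],1))
ims=[]
for n in("scene","side"):
    w=bot.read_camera(n)[:,:,::-1].copy();c=bot.camera_info(n);p=proj(c,[*(O+np.array([-.1,.04])@M),.08]);x0,y0=(p-[30,40]).astype(int);s=6
    k=cv2.resize(w[y0:y0+66,x0:x0+66],None,fx=s,fy=s,interpolation=cv2.INTER_CUBIC)
    for X,col in((T,(0,0,255)),):
        q=(proj(c,X)-[x0,y0]+.5)*s;cv2.circle(k,(int(q[0]),int(q[1])),2,col,-1)
    ims.append(k)
cv2.imwrite(f"pics/{sys.argv[1]}.png",np.hstack(ims))
E
python3 look.py l1
```

```text
3.45 jig [-116.5   40. ] z 79.7 F [-0.8  0.3  0.3] Fjig [0.2 0.9]
```

View pics/l1.png

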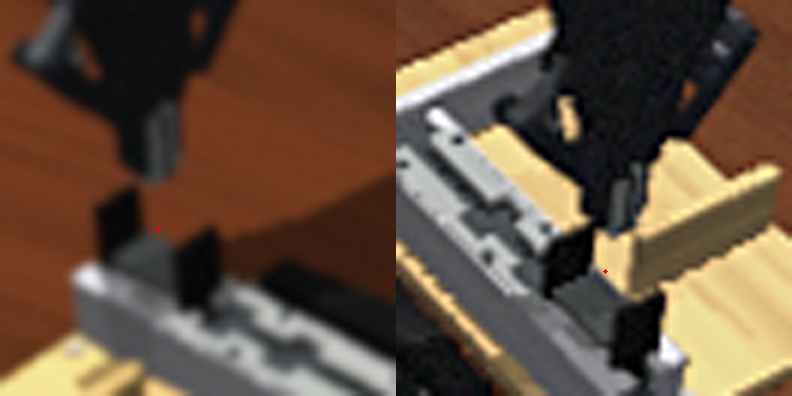

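```bash
python3 - <<'E'
from plant import bot
from h import *
j=np.load("jig.npz");M=np.array([j["ex"],j["ey"]]);O=j["O"]
A={}
for n,uv,off in(("scene",(155,179),0),("side",(617,231),396)):
    c=bot.camera_info(n);p=proj(c,[*(O+np.array([-.1,.04])@M),.08]);x0,y0=(p-[30,40]).astype(int)
    A[n]=(c,np.array([(uv[0]-off)/6-.5+x0,uv[1]/6-.5+y0]))
Ps=[np.array(c["K"])@np.c_[c["R"],c["t"]] for c,_ in A.values()]
X=cv2.triangulatePoints(Ps[0],Ps[1],*[u.reshape(2,1) for _,u in A.values()]).ravel();X=X[:3]/X[3]
print(X,M@(X[:2]-O),[proj(c,X)-u for c,u in A.values()])
E
```

```text
[ 0.52296455 -0.23178555  0.10682398] [-0.11791236  0.03983099] [array([-0.56886594,  0.04899102]), array([-0.63242783, -0.07118856])]
```

Triangulation puts the visible tip 27 mm above the reported TCP but straight above it in plan. I'll feel for the tread in small steps.

Call:
drive_tool(plan=[[0,0,0.4,0,0,0,0],[0,0,0.8,0,0,0,0],[0,0,1.2,0,0,0,0],[0,0,1.6,0,0,0,0],[0,0,1.7,0,0,0,0],[0,0,1.8,0,0,0,0],[0,0,1.9,0,0,0,0],[0,0,2.0,0,0,0,0]])

```text
clock: 4.55
tcp_pos: [0.523, -0.2303, 0.0596]
tcp_rot: [0.0, 0.758, 0.652, 0.0]
wrist_force: [-0.2, 0.5, 0.1]
opening: -0.001
```

```bash
python3 look.py l2
```

```text
4.55 jig [-116.5   40. ] z 59.6 F [-0.2  0.5  0.1] Fjig [0.5 0.3]
```

View pics/l2.png

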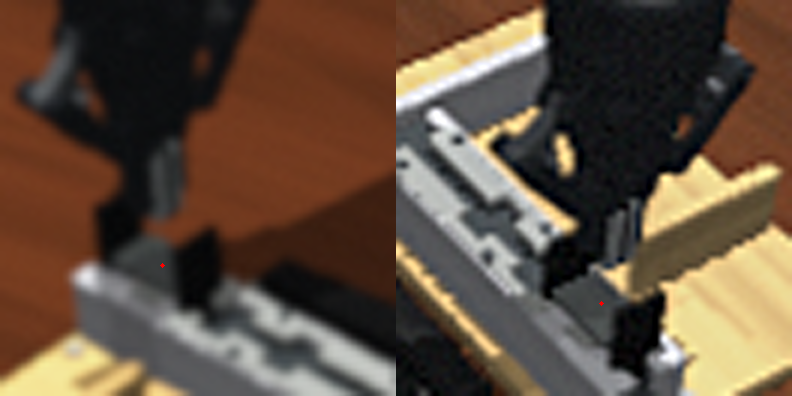

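There's no contact at 59.6 mm, so the true fingertip is about 20-25 mm short of the stated TCP. Whenever I use TCP heights I'll allow for that. I'll keep feeling downward.

Call:
drive_tool(plan=[[0,0,0.4,0,0,0,0],[0,0,0.8,0,0,0,0],[0,0,1.1,0,0,0,0],[0,0,1.3,0,0,0,0],[0,0,1.4,0,0,0,0],[0,0,1.5,0,0,0,0],[0,0,1.6,0,0,0,0],[0,0,1.7,0,0,0,0]])

```text
clock: 5.65
tcp_pos: [0.523, -0.2303, 0.0426]
tcp_rot: [0.0, 0.758, 0.652, -0.0]
wrist_force: [0.3, -0.8, 0.3]
opening: -0.003
```

Call:
drive_tool(plan=[[0,0,0.1,0,0,0,0],[0,0,0.2,0,0,0,0],[0,0,0.3,0,0,0,0],[0,0,0.35,0,0,0,0],[0,0,0.4,0,0,0,0],[0,0,0.45,0,0,0,0],[0,0,0.5,0,0,0,0],[0,0,0.5,0,0,0,0]])

```text
clock: 6.65
tcp_pos: [0.5229, -0.2303, 0.0375]
tcp_rot: [-0.0, 0.758, 0.652, -0.0]
wrist_force: [-0.0, -0.2, -0.4]
opening: 0.001
```

Call:
drive_tool(plan=[[0,0,0.1,0,0,0,0],[0,0,0.15,0,0,0,0],[0,0,0.2,0,0,0,0],[0,0,0.25,0,0,0,0],[0,0,0.3,0,0,0,0],[0,0,0.35,0,0,0,0],[0,0,0.4,0,0,0,0],[0,0,0.4,0,0,0,0]])

```text
clock: 7.65
tcp_pos: [0.5229, -0.2303, 0.0336]
tcp_rot: [-0.0, 0.758, 0.652, -0.0]
wrist_force: [0.2, -0.1, -0.6]
opening: 0.002
```

```bash
python3 look.py l3
```

```text
7.65 jig [-116.4   40.1] z 33.6 F [ 0.2 -0.1 -0.6] Fjig [-0.1 -0.2]
```

View pics/l3.png

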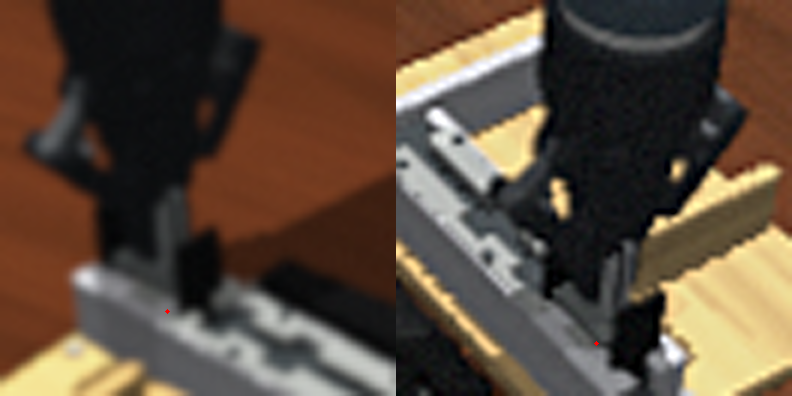

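Call:
drive_tool(plan=[[0,0,0.05,0,0,0,0],[0,0,0.1,0,0,0,0],[0,0,0.15,0,0,0,0],[0,0,0.2,0,0,0,0],[0,0,0.25,0,0,0,0],[0,0,0.3,0,0,0,0],[0,0,0.3,0,0,0,0],[0,0,0.3,0,0,0,0]])

```text
clock: 8.75
tcp_pos: [0.5229, -0.2303, 0.0306]
tcp_rot: [0.0, 0.758, 0.652, 0.0]
wrist_force: [-0.1, 0.2, 0.3]
opening: -0.002
```

Call:
drive_tool(plan=[[0,0,0.05,0,0,0,0],[0,0,0.1,0,0,0,0],[0,0,0.15,0,0,0,0],[0,0,0.2,0,0,0,0],[0,0,0.25,0,0,0,0],[0,0,0.3,0,0,0,0],[0,0,0.35,0,0,0,0],[0,0,0.35,0,0,0,0]])

```text
clock: 9.75
tcp_pos: [0.523, -0.2303, 0.0271]
tcp_rot: [0.0, 0.758, 0.652, 0.0]
wrist_force: [-0.5, 0.9, 5.2]
opening: -0.003
```

```bash
python3 look.py l4;  python3 - <<'E'
from plant import bot
from h import *
crop(bot.read_camera("wrist")[:,:,::-1].copy(),220,150,420,310,4,"pics/w4.png")
E
```

```text
9.75 jig [-116.5   40. ] z 27.1 F [-0.5  0.9  5.2] Fjig [0.9 0.7]
```

View pics/l4.png

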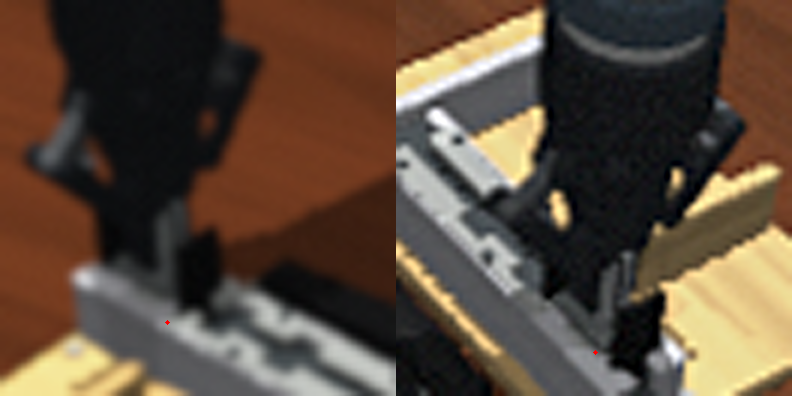

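View pics/w4.png

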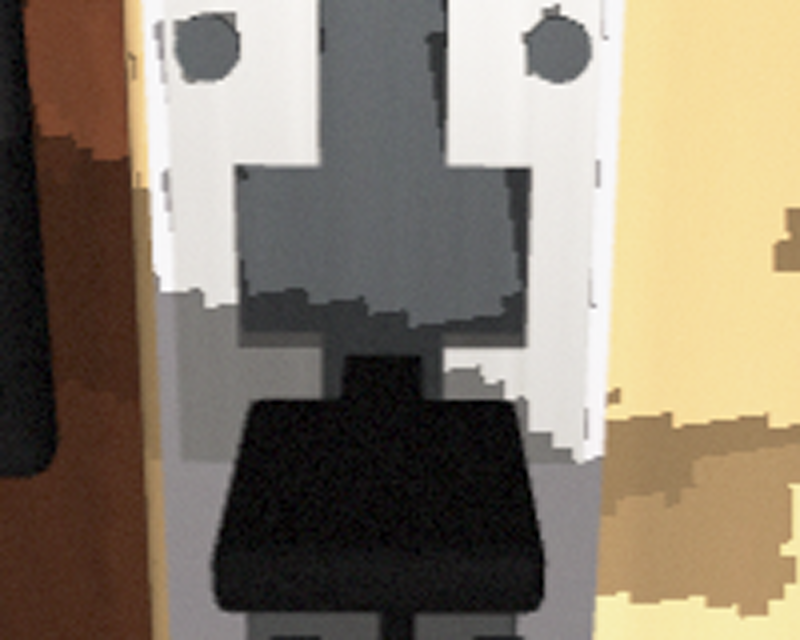

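Contact is at TCP z ≈ 31 mm and the force is now 5.2 N, which means about 3.5 mm pressed. I'll press 3 mm more and start sliding gently.

Call:
drive_tool(plan=[[0,0,0.1,0,0,0,0],[0,0,0.2,0,0,0,0],[0,0,0.3,0,0,0,0],[0.2,0,0.3,0,0,0,0],[0.4,0,0.3,0,0,0,0],[0.6,0,0.3,0,0,0,0],[0.7,0,0.3,0,0,0,0],[0.8,0,0.3,0,0,0,0]])

```text
clock: 10.9
tcp_pos: [0.5242, -0.2229, 0.0243]
tcp_rot: [0.0, 0.758, 0.652, -0.0]
wrist_force: [-1.0, -0.7, 6.4]
opening: 0.001
```

```bash
python3 look.py l5
```

```text
10.9 jig [-108.9   39.9] z 24.3 F [-1.  -0.7  6.4] Fjig [-0.8  0.9]
```

Call:
drive_tool(plan=[[0.1,0,0.07,0,0,0,0],[0.25,0,0.07,0,0,0,0],[0.4,0,0.07,0,0,0,0],[0.55,0,0.07,0,0,0,0],[0.7,0,0.07,0,0,0,0],[0.85,0,0.07,0,0,0,0],[1.0,0,0.07,0,0,0,0],[1.2,0,0.07,0,0,0,0]])

```text
clock: 12.0
tcp_pos: [0.5261, -0.2111, 0.0237]
tcp_rot: [0.001, 0.758, 0.652, -0.0]
wrist_force: [-0.4, -0.6, 7.3]
opening: 0.002
```

```bash
python3 look.py l6;  python3 - <<'E'
from plant import bot
from h import *
crop(bot.read_camera("wrist")[:,:,::-1].copy(),220,60,420,310,2.4,"pics/w6.png")
E
```

```text
12.0 jig [-97.   39.8] z 23.7 F [-0.4 -0.6  7.3] Fjig [-0.6  0.3]
```

View pics/w6.png

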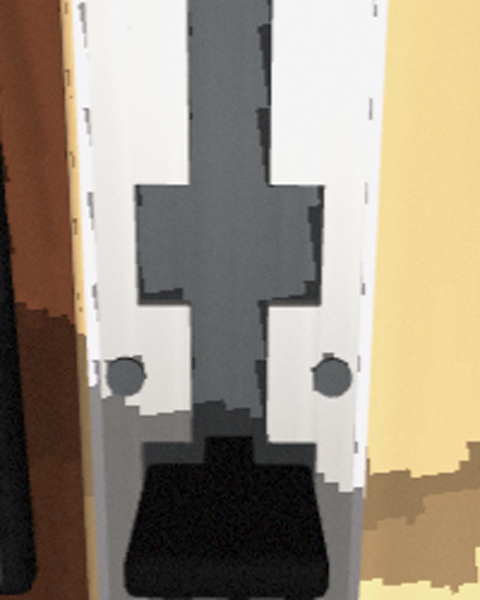

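```bash
python3 - <<'E'
from plant import bot
from h import *
c=bot.camera_info("wrist");j=np.load("jig.npz"); M=np.array([j["ex"],j["ey"]]);O=j["O"]
J=lambda cy,cx,z:np.round(1000*(M@(ray(c,(220+cx/2.4,60+cy/2.4),z)[:2]-O)),1)
print("post inner",J(597,227,.080),"post far top",J(555,227,.08)); print("h1 far",J(442,227,.049),"h2",J(185,227,.049),J(303,227,.049))
E
```

```text
post inner [-79.9  40.5] post far top [-73.7  40.5]
h1 far [-69.   40.8] h2 [-29.2  40.6] [-46.7  40.7]
```

View pics/l6.png

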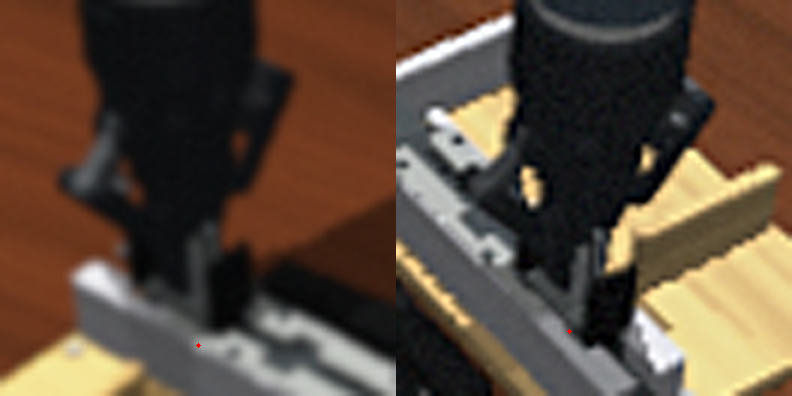

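The slide is now at about 17 mm and the catch is past the first hole. I'll lift the finger off the tread and keep pushing by the post alone.

Call:
drive_tool(plan=[[0,0,-0.5,0,0,0,0],[0,0,-1.0,0,0,0,0],[0.2,0,-1.0,0,0,0,0],[0.5,0,-1.0,0,0,0,0],[0.8,0,-1.0,0,0,0,0],[1.1,0,-1.0,0,0,0,0],[1.4,0,-1.0,0,0,0,0],[1.6,0,-1.0,0,0,0,0]])

```text
clock: 13.15
tcp_pos: [0.5281, -0.1953, 0.0332]
tcp_rot: [0.0, 0.758, 0.652, -0.001]
wrist_force: [-0.2, -6.0, -1.8]
opening: 0.001
```

```bash
python3 look.py l7;  python3 - <<'E'
from plant import bot
from h import *
np.savez("cam7.npz",**{k:np.array(v) for k,v in bot.camera_info("wrist").items() if k in "KRt"})
crop(bot.read_camera("wrist")[:,:,::-1].copy(),220,60,420,310,2.4,"pics/w7.png")
E
```

```text
13.15 jig [-81.   40.2] z 33.2 F [-0.2 -6.  -1.8] Fjig [-6.  -0.6]
```

View pics/w7.png

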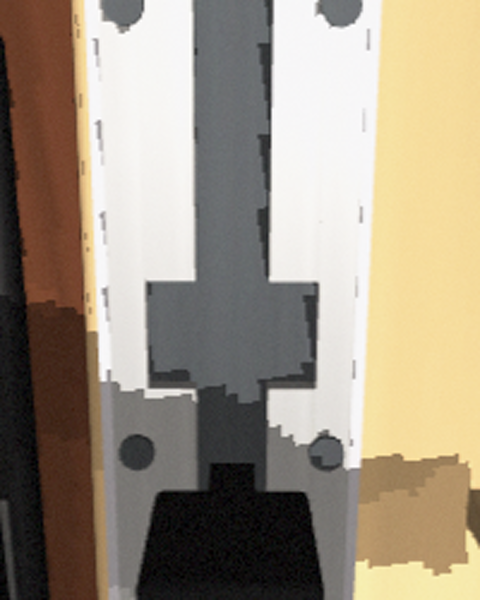

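View pics/l7.png

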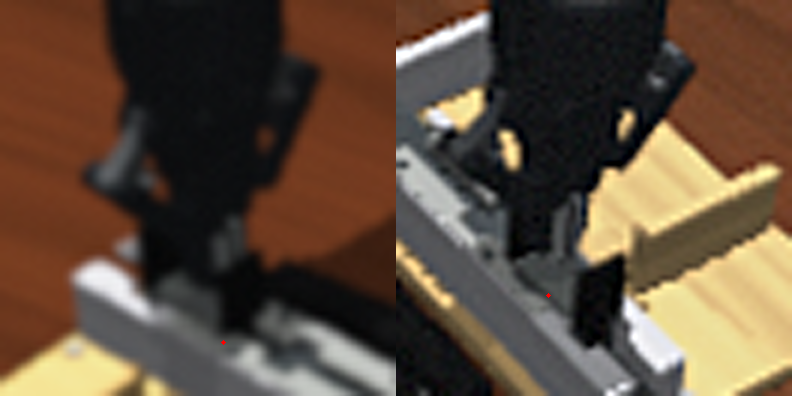

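```bash
python3 - <<'E'
from h import *
c=np.load("cam7.npz");j=np.load("jig.npz"); M=np.array([j["ex"],j["ey"]]);O=j["O"]
J=lambda cy,cx,z:np.round(1000*(M@(ray(c,(220+cx/2.4,60+cy/2.4),z)[:2]-O)),1)
for y in(580,590,597):print("post far top",J(y,227,.081))
print("h2",J(282,227,.049),J(386,227,.049))
E
python3 - <<'E'
import cv2
a=cv2.imread("pics/w7.png")
g=cv2.cvtColor(a,cv2.COLOR_BGR2GRAY);print([int(g[y,180:290].mean()) for y in range(480,600,5)])
b=cv2.imread("pics/w6.png")
g=cv2.cvtColor(b,cv2.COLOR_BGR2GRAY);print([int(g[y,180:290].mean()) for y in range(440,600,5)])
E
```

```text
post far top [-65.8  40.9]
post far top [-67.4  40.9]
post far top [-68.5  40.9]
h2 [-29.3  41.1] [-46.6  41.1]
[59, 60, 44, 11, 12, 11, 12, 9, 12, 11, 11, 11, 11, 12, 11, 11, 10, 11, 11, 11, 11, 16, 20, 22]
[70, 31, 32, 32, 32, 13, 10, 10, 11, 9, 11, 10, 10, 10, 10, 10, 11, 10, 10, 9, 10, 10, 10, 12, 16, 17, 21, 20, 18, 18, 17, 14]
```

The post moved forward about 7.5 mm and I'm pushing with about 6 N. I'll go on 8 mm, then measure the stop itself.

Call:
drive_tool(plan=[[0.1,0,0,0,0,0,0],[0.2,0,0,0,0,0,0],[0.3,0,0,0,0,0,0],[0.4,0,0,0,0,0,0],[0.5,0,0,0,0,0,0],[0.6,0,0,0,0,0,0],[0.7,0,0,0,0,0,0],[0.8,0,0,0,0,0,0]])

```text
clock: 14.3
tcp_pos: [0.5293, -0.1872, 0.0332]
tcp_rot: [0.0, 0.758, 0.652, -0.0]
wrist_force: [-0.6, -4.0, -2.9]
opening: 0.002
```

```bash
python3 look.py l8;  python3 - <<'E'
from plant import bot
from h import *
np.savez("cam8.npz",**{k:np.array(v) for k,v in bot.camera_info("wrist").items() if k in "KRt"})
cv2.imwrite("pics/w8.png",bot.read_camera("wrist")[:,:,::-1])
E
```

```text
14.3 jig [-72.9  40.2] z 33.2 F [-0.6 -4.  -2.9] Fjig [-4. -0.]
```

View pics/w8.png

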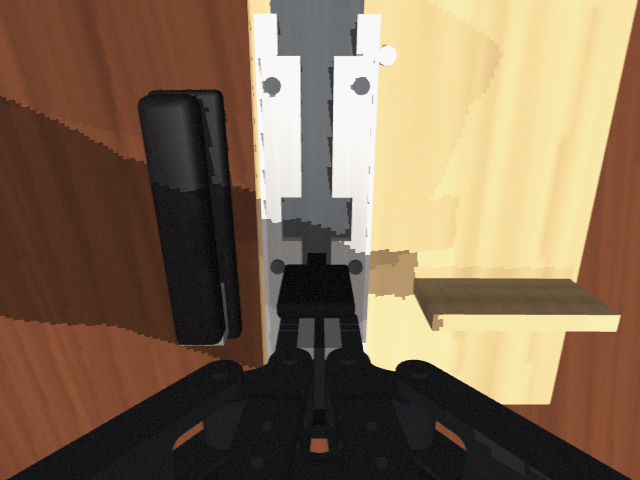

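I'll measure the slide by sampling along the jig's x direction at stop-top height, comparing the start images with now.

```bash
cat > slide.py <<'E'
from plant import bot
from h import *
j=np.load("jig.npz");M=np.array([j["ex"],j["ey"]]);O=j["O"]
xs=np.arange(.0,.14,.0005)
def edges(img,c):
    acc=[]
    hsv=cv2.cvtColor(img,cv2.COLOR_BGR2HSV).astype(np.float32); v=hsv[:,:,2]*(1-hsv[:,:,1]/255)  # whiteness
    for y in np.arange(-.115,-.02,.003):
        P=np.array([proj(c,[*(O+np.array([x,y])@M),.052]) for x in xs],np.float32)
        acc.append(cv2.remap(v,P[:,0].reshape(1,-1),P[:,1].reshape(1,-1),cv2.INTER_CUBIC).ravel())
    a=np.median(acc,0); i=int(a.argmax()); h=a.max()*.75
    m=np.where(a>h)[0]; return round(1000*(xs[m]*a[m]).sum()/a[m].sum(),1),round(1000*xs[m[0]],1),round(1000*xs[m[-1]],1)
if __name__=="__main__":
  for n in("scene","side"):
    c=bot.camera_info(n)
    print(n,"start",edges(cv2.imread(f"pics/{n}0.png"),c),"now",edges(bot.read_camera(n)[:,:,::-1].copy(),c))
E
python3 slide.py
python3 - <<'E'
from h import *
c=np.load("cam8.npz");j=np.load("jig.npz"); M=np.array([j["ex"],j["ey"]]);O=j["O"]
g=cv2.cvtColor(cv2.imread("pics/w8.png"),cv2.COLOR_BGR2GRAY);print([(y,int(g[y,290:340].mean())) for y in range(260,325,2)])
for r in(300,303,306,318): print(r,1000*(M@(ray(c,(317,r),.081)[:2]-O)))
E
```

```text
scene start (np.float64(44.5), np.float64(39.5), np.float64(49.5)) now (np.float64(79.8), np.float64(75.0), np.float64(84.5))
side start (np.float64(44.5), np.float64(41.0), np.float64(48.0)) now (np.float64(109.1), np.float64(73.5), np.float64(139.5))
[(260, 65), (262, 65), (264, 44), (266, 12), (268, 12), (270, 12), (272, 10), (274, 12), (276, 11), (278, 12), (280, 11), (282, 11), (284, 11), (286, 12), (288, 12), (290, 11), (292, 11), (294, 12), (296, 11), (298, 11), (300, 11), (302, 14), (304, 18), (306, 21), (308, 22), (310, 21), (312, 19), (314, 18), (316, 17), (318, 46), (320, 56), (322, 55), (324, 59)]
300 [-57.16462928  40.02003756]
303 [-58.29267653  40.0218383 ]
306 [-59.42641016  40.02364812]
318 [-64.01907731  40.03097954]
```

The slide is about 35 mm and the next hole is at 42, so I'll go 5 mm more, slowly.

Call:
drive_tool(plan=[[0.07,0,0,0,0,0,0],[0.14,0,0,0,0,0,0],[0.21,0,0,0,0,0,0],[0.28,0,0,0,0,0,0],[0.35,0,0,0,0,0,0],[0.42,0,0,0,0,0,0],[0.49,0,0,0,0,0,0],[0.5,0,0,0,0,0,0]])

```text
clock: 15.55
tcp_pos: [0.5302, -0.1815, 0.0334]
tcp_rot: [-0.0, 0.758, 0.652, 0.0]
wrist_force: [-0.7, -1.3, -0.3]
opening: -0.002
```

```bash
python3 look.py l9; python3 slide.py
```

```text
15.55 jig [-67.1  40.1] z 33.4 F [-0.7 -1.3 -0.3] Fjig [-1.4  0.5]
scene start (np.float64(44.5), np.float64(39.5), np.float64(49.5)) now (np.float64(85.5), np.float64(81.0), np.float64(90.0))
side start (np.float64(44.5), np.float64(41.0), np.float64(48.0)) now (np.float64(111.7), np.float64(81.0), np.float64(139.5))
```

View pics/l9.png

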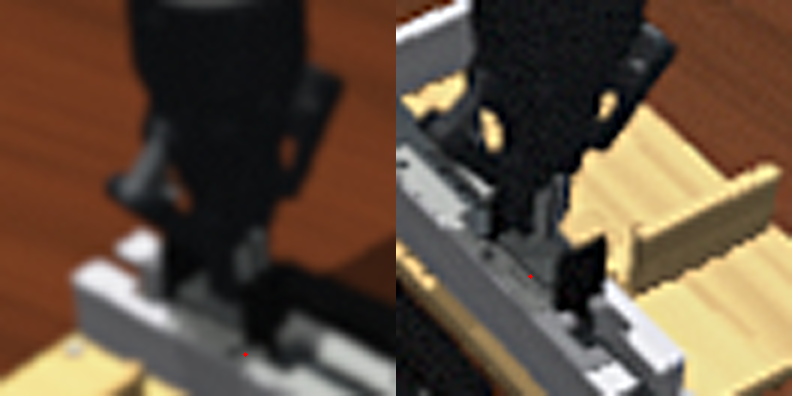

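The slide is at about 41.0 and the force has dropped from 4-6 N to 1.4 N, so the button may have popped. I'll push gently 1 mm more.

Call:
drive_tool(plan=[[0.03,0,0,0,0,0,0],[0.05,0,0,0,0,0,0],[0.08,0,0,0,0,0,0],[0.1,0,0,0,0,0,0],[0.1,0,0,0,0,0,0],[0.1,0,0,0,0,0,0],[0.1,0,0,0,0,0,0],[0.1,0,0,0,0,0,0]])

```text
clock: 16.75
tcp_pos: [0.5305, -0.1809, 0.0334]
tcp_rot: [0.0, 0.758, 0.652, 0.0]
wrist_force: [0.5, -1.0, 2.0]
opening: 0.004
```

```bash
python3 look.py l10; python3 slide.py; python3 - <<'E'
from plant import bot
from h import *
np.savez("cam10.npz",**{k:np.array(v) for k,v in bot.camera_info("wrist").items() if k in "KRt"})
w=bot.read_camera("wrist")[:,:,::-1].copy();cv2.imwrite("pics/w10.png",w);crop(w,240,180,400,380,3,"pics/w10c.png")
E
```

```text
16.75 jig [-66.5  40. ] z 33.4 F [ 0.5 -1.   2. ] Fjig [-0.9 -0.6]
scene start (np.float64(44.5), np.float64(39.5), np.float64(49.5)) now (np.float64(86.0), np.float64(81.5), np.float64(90.5))
side start (np.float64(44.5), np.float64(41.0), np.float64(48.0)) now (np.float64(111.5), np.float64(74.5), np.float64(139.5))
```

View pics/w10c.png

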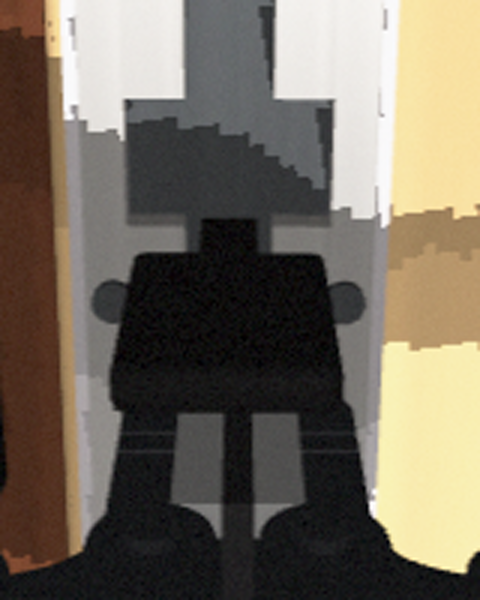

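Call:
drive_tool(plan=[[0.03,0,0,0,0,0,0],[0.06,0,0,0,0,0,0],[0.09,0,0,0,0,0,0],[0.12,0,0,0,0,0,0],[0.12,0,0,0,0,0,0],[0.12,0,0,0,0,0,0],[0.12,0,0,0,0,0,0],[0.12,0,0,0,0,0,0]])

```text
clock: 18.0
tcp_pos: [0.5306, -0.1801, 0.0334]
tcp_rot: [0.0, 0.758, 0.652, -0.0]
wrist_force: [-0.0, -4.7, 0.7]
opening: 0.002
```

```bash
python3 look.py l11; python3 slide.py
```

```text
18.0 jig [-65.7  40. ] z 33.4 F [-0.  -4.7  0.7] Fjig [-4.6 -0.7]
scene start (np.float64(44.5), np.float64(39.5), np.float64(49.5)) now (np.float64(86.8), np.float64(82.0), np.float64(91.5))
side start (np.float64(44.5), np.float64(41.0), np.float64(48.0)) now (np.float64(110.9), np.float64(75.0), np.float64(139.5))
```

View pics/l11.png

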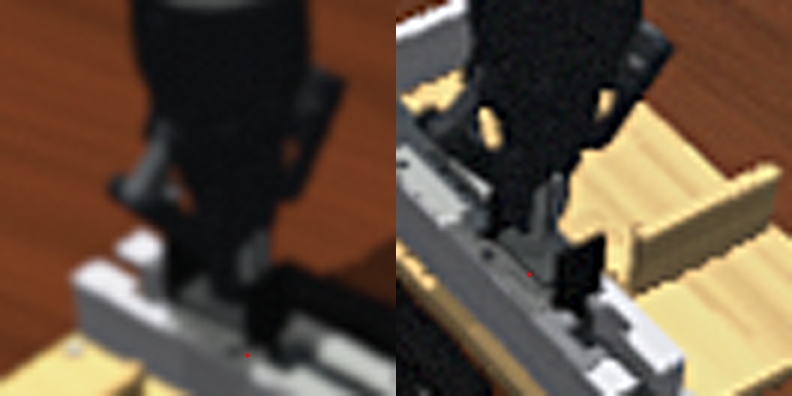

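The slide is about 42.3 mm. I'll back off the post and feel for tread height. If the button is up, I should touch it at TCP z ≈ 30.5; if held down, at about 25.5.

Call:
drive_tool(plan=[[-0.3,0,0,0,0,0,0],[-0.6,0,0,0,0,0,0],[-0.6,0,0.2,0,0,0,0],[-0.6,0,0.3,0,0,0,0],[-0.6,0,0.4,0,0,0,0],[-0.6,0,0.45,0,0,0,0],[-0.6,0,0.45,0,0,0,0],[-0.6,0,0.45,0,0,0,0]])

```text
clock: 19.2
tcp_pos: [0.5297, -0.1855, 0.0289]
tcp_rot: [0.0, 0.758, 0.652, 0.0]
wrist_force: [-1.1, 0.9, 3.6]
opening: -0.003
```

3.6 N at 28.9 mm means the tread is up, so the button has popped in the hole. I'll lift off and measure the carton meanwhile.

Call:
drive_tool(plan=[[-0.6,0,-3,0,0,0,0],[-0.6,0,-8,0,0,0,0],[-0.6,0,-14,0,0,0,0],[0,0,-19,0,0,0,0],[5,0,-22,0,0,0,0.5],[11,0,-22,0,0,0,1],[16,1,-22,0,0,0,1],[21,2,-22,0,0,0,1]])

```text
clock: 20.2
tcp_pos: [0.5812, 0.0207, 0.2489]
tcp_rot: [0.0, 0.758, 0.652, 0.0]
wrist_force: [-0.6, -0.9, -0.5]
opening: 0.842
```

```bash
python3 slide.py; python3 - <<'E'
from plant import bot
from h import *
o=bot.get_obs();print({k:np.round(o[k],4).tolist() for k in("clock","tcp_pos","tcp_rot","wrist_force","opening","q")})
c=bot.camera_info("wrist");np.savez("cam12.npz",**{k:np.array(v) for k,v in c.items() if k in "KRt"})
cv2.imwrite("pics/w12.png",bot.read_camera("wrist")[:,:,::-1])
s=bot.read_camera("side")[:,:,::-1].copy();crop(s,310,210,440,320,6,"pics/s12.png")
c=bot.camera_info("scene")
P=np.array([ray(c,p,.05) for p in[(395,315),(451.25,336.75),(442.5,353.25),(384.25,330)]]);print(P,P.mean(0))
print([np.linalg.norm(P[i]-P[(i+1)%4]) for i in range(4)]); d=P[1]-P[0]+P[2]-P[3];print(np.degrees(np.arctan2(d[1],d[0])))
E
```

```text
scene start (np.float64(44.5), np.float64(39.5), np.float64(49.5)) now (np.float64(86.8), np.float64(82.0), np.float64(91.5))
side start (np.float64(44.5), np.float64(41.0), np.float64(48.0)) now (np.float64(86.0), np.float64(83.0), np.float64(89.0))
{'clock': 20.3, 'tcp_pos': [0.5817, 0.0231, 0.2482], 'tcp_rot': [-0.0005, 0.7567, 0.6538, 0.0002], 'wrist_force': [0.0301, -0.6575, 0.7878], 'opening': 0.9908, 'q': [-0.1049, 0.3076, 0.2129, 1.4766, 0.001, 1.6115]}
[[0.60190098 0.22058186 0.05      ]
 [0.59994485 0.35482239 0.05      ]
 [0.65419528 0.35593045 0.05      ]
 [0.65657879 0.22007046 0.05      ]] [0.62815497 0.28785129 0.05      ]
[np.float64(0.13425477764100321), np.float64(0.054261745863539296), np.float64(0.1358808993536018), np.float64(0.05468019779469322)]
90.92047878420145
```

View pics/w12.png

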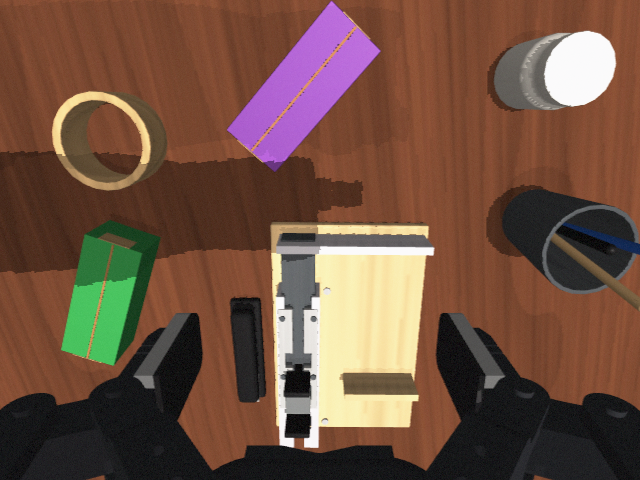

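View pics/s12.png

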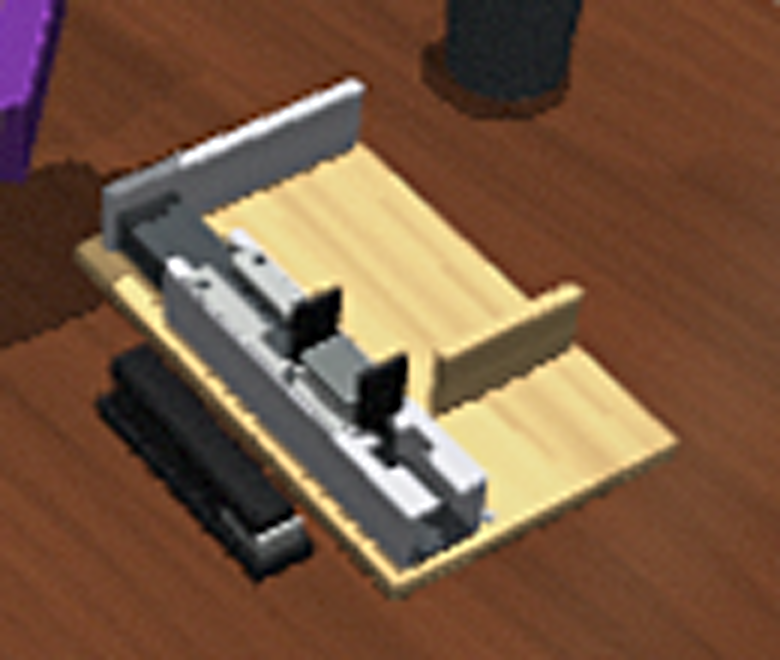

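The button is up at about 42 mm (scene 42.3, side 41.5), and the tread stands clear between the posts in the side crop at (330,365).

Candidates for the carton:
- **Brown long**, scene (417,333): measures 135 x 54 mm, matching 136 x 56.
- **Brown short**, scene (453,289): stays where it is.
- **Green and purple boxes**: look-alikes.

The long brown one is the carton. I'll move near it and confirm in a wrist crop.

Call:
drive_tool(plan=[[5,0.4,1,0,0,-0.04,1],[10,0.9,2,0,0,-0.1,1],[15,1.3,3.5,0,0,-0.15,1],[18.2,1.6,4.8,0,0,-0.166,1],[18.2,1.6,4.8,0,0,-0.166,1],[18.2,1.6,4.8,0,0,-0.166,1],[18.2,1.6,4.8,0,0,-0.166,1],[18.2,1.6,4.8,0,0,-0.166,1]])

```text
clock: 21.4
tcp_pos: [0.624, 0.1955, 0.2016]
tcp_rot: [0.0, 0.702, 0.712, 0.0]
wrist_force: [0.0, -1.0, 0.3]
opening: 0.996
```

```bash
python3 - <<'E'
from plant import bot
from h import *
o=bot.get_obs();print({k:np.round(o[k],4).tolist() for k in("clock","tcp_pos","tcp_rot","opening")});T=o["tcp_pos"]
c=bot.camera_info("wrist");np.savez("cam13.npz",**{k:np.array(v) for k,v in c.items() if k in "KRt"})
cv2.imwrite("pics/w13.png",bot.read_camera("wrist")[:,:,::-1])
ims=[]
for n in("scene","side"):
    w=bot.read_camera(n)[:,:,::-1].copy();cc=bot.camera_info(n);p=proj(cc,T);x0,y0=(p-[40,50]).astype(int);print(n,x0,y0);s=5
    k=cv2.resize(w[y0:y0+80,x0:x0+80],None,fx=s,fy=s,interpolation=cv2.INTER_CUBIC)
    q=(p-[x0,y0]+.5)*s;cv2.circle(k,(int(q[0]),int(q[1])),2,(0,0,255),-1);ims.append(k)
cv2.imwrite("pics/t13.png",np.hstack(ims))
E
```

```text
{'clock': 21.4, 'tcp_pos': [0.624, 0.1955, 0.2016], 'tcp_rot': [0.0003, 0.7019, 0.7122, 0.0003], 'opening': 0.9955}
scene 344 216
side 261 103
```

View pics/w13.png

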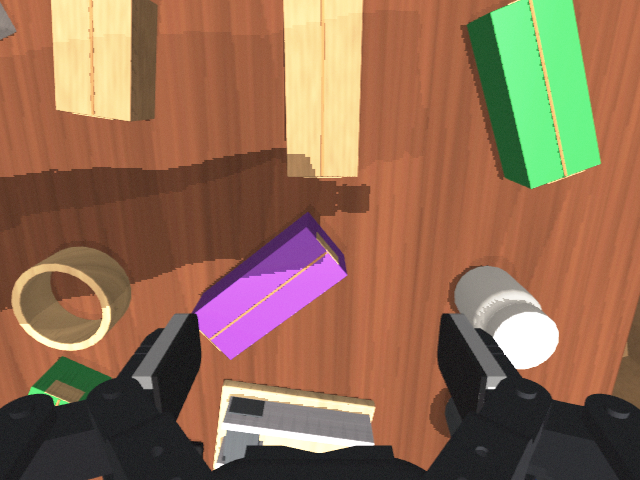

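View pics/t13.png

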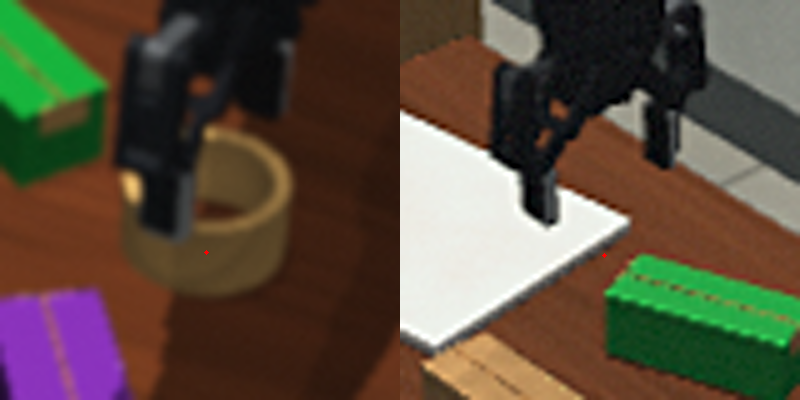

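The wrist view confirms the long brown carton, with its near-end corners at (287,177) and (358,178). The open tips look about 35-43 mm above the stated TCP, which fits 31 mm shut plus 13 mm.

```bash
python3 - <<'E'
from h import *
c=np.load("cam13.npz")
P=[ray(c,p,.05) for p in[(287,177),(358,178),(284.5,0),(363,0)]];print(np.round(P,4)); 
m=(P[0]+P[1])/2; m2=(P[2]+P[3])/2; d=m2-m; d/=np.linalg.norm(d); C=m+.068*d; print(np.linalg.norm(P[0]-P[1]),np.degrees(np.arctan2(d[1],d[0])),C)
w=cv2.imread("pics/w13.png"); crop(w,230,0,430,200,3,"pics/w13c.png")
E
```

```text
[[0.5994 0.2169 0.05  ]
 [0.6556 0.217  0.05  ]
 [0.5987 0.3412 0.05  ]
 [0.6535 0.342  0.05  ]]
0.056212635720383666 90.628609961317 [0.62672768 0.28495733 0.05      ]
```

View pics/w13c.png

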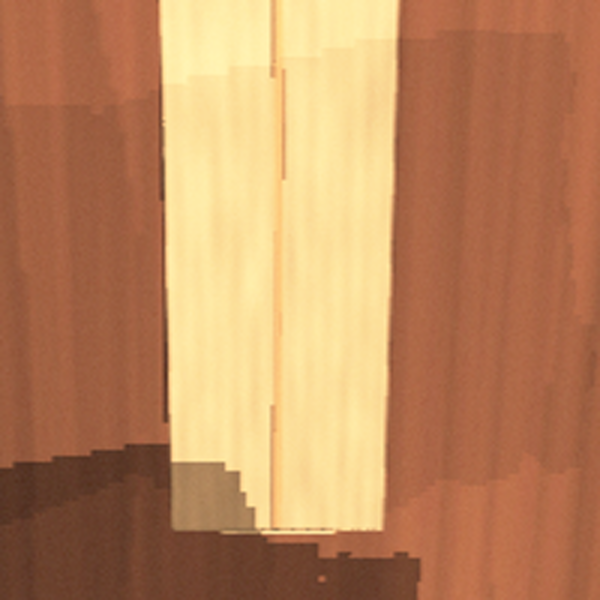

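The carton measures 56.2 mm wide, yaw 90.6°, centre (0.627, 0.286). I'll move above it.

Call:
drive_tool(plan=[[5,0.2,2,0,0,0,1],[9,0.45,5,0,0,0,1],[9,0.45,10,0,0,0,1],[9,0.45,15,0,0,0,1],[9,0.45,18,0,0,0,1],[9,0.45,19,0,0,0,1],[9,0.45,19,0,0,0,1],[9,0.45,19,0,0,0,1]])

```text
clock: 22.55
tcp_pos: [0.6279, 0.2869, 0.0126]
tcp_rot: [0.001, 0.701, 0.713, 0.001]
wrist_force: [0.1, 0.6, 1.2]
opening: 0.999
```

```bash
cat > tip.py <<'E'
import sys
from plant import bot
from h import *
o=bot.get_obs();print({k:np.round(o[k],4).tolist() for k in("clock","tcp_pos","tcp_rot","opening","wrist_force")});T=o["tcp_pos"]
ims=[]
for n in("scene","side"):
    w=bot.read_camera(n)[:,:,::-1].copy();cc=bot.camera_info(n);p=proj(cc,T);x0,y0=(p-[40,50]).astype(int);s=5
    ims.append(cv2.resize(w[y0:y0+80,x0:x0+80],None,fx=s,fy=s,interpolation=cv2.INTER_CUBIC))
cv2.imwrite(f"pics/{sys.argv[1]}.png",np.hstack(ims))
E
python3 tip.py t14
```

```text
{'clock': 22.55, 'tcp_pos': [0.6279, 0.2869, 0.0126], 'tcp_rot': [0.0006, 0.7015, 0.7127, 0.0011], 'opening': 0.9992, 'wrist_force': [0.1415, 0.5568, 1.1823]}
```

View pics/t14.png

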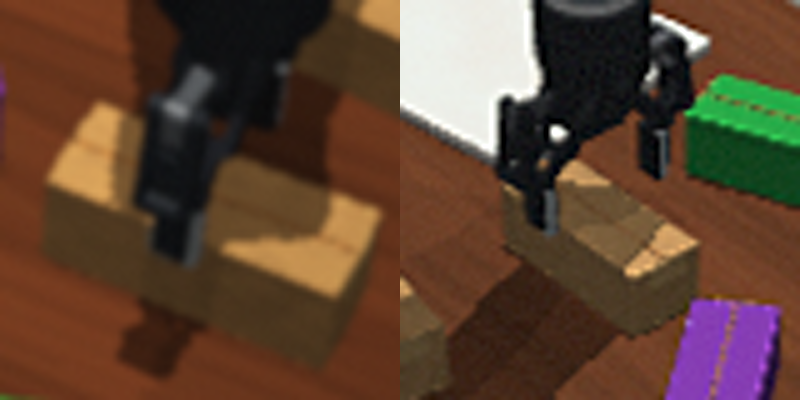

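The fingers straddle the carton at mid-length with the tips still near its top. I'll descend 3 cm and then close.

Call:
drive_tool(plan=[[0,-0.1,0.6,0,0,0,1],[0,-0.1,1.2,0,0,0,1],[0,-0.1,1.8,0,0,0,1],[0,-0.1,2.4,0,0,0,1],[0,-0.1,2.8,0,0,0,1],[0,-0.1,3.0,0,0,0,1],[0,-0.1,3.0,0,0,0,1],[0,-0.1,3.0,0,0,0,1]])

```text
clock: 23.65
tcp_pos: [0.6261, 0.2867, -0.0189]
tcp_rot: [0.0, 0.701, 0.713, 0.0]
wrist_force: [0.5, -0.3, 0.4]
opening: 1.001
```

```bash
python3 tip.py t15
```

```text
{'clock': 23.65, 'tcp_pos': [0.6261, 0.2867, -0.0189], 'tcp_rot': [0.0001, 0.7014, 0.7128, 0.0002], 'opening': 1.0007, 'wrist_force': [0.4651, -0.2879, 0.4308]}
```

View pics/t15.png

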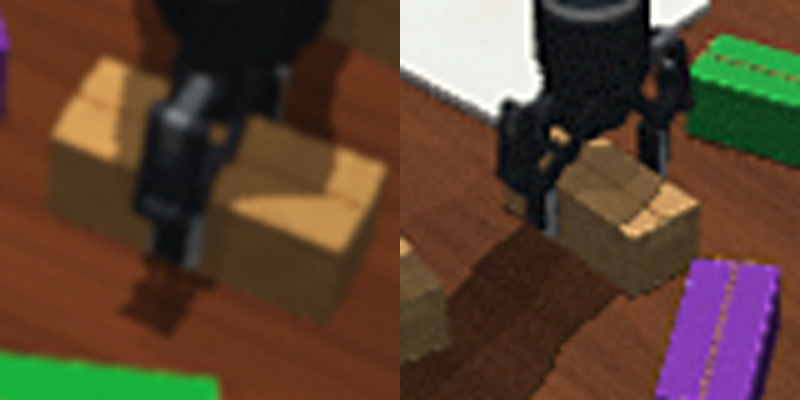

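Call:
drive_tool(plan=[[0,0,0,0,0,0,0.5],[0,0,0,0,0,0,0.3],[0,0,0,0,0,0,0],[0,0,0,0,0,0,0],[0,0,0,0,0,0,0],[0,0,0,0,0,0,0],[0,0,0,0,0,0,0],[0,0,-0.5,0,0,0,0]])

```text
clock: 24.75
tcp_pos: [0.6254, 0.2864, -0.0149]
tcp_rot: [-0.0, 0.701, 0.713, -0.001]
wrist_force: [0.6, 0.7, -2.0]
opening: 0.65
```

```bash
python3 tip.py t16
```

```text
{'clock': 24.75, 'tcp_pos': [0.6254, 0.2864, -0.0149], 'tcp_rot': [-0.0004, 0.7014, 0.7127, -0.0007], 'opening': 0.6499, 'wrist_force': [0.5944, 0.6978, -2.0191]}
```

View pics/t16.png

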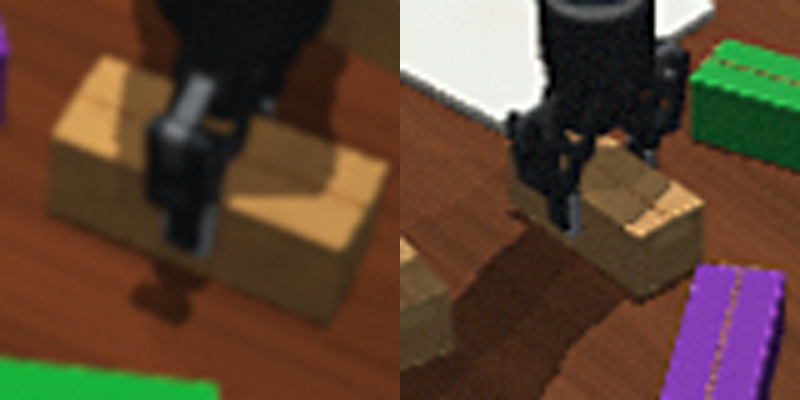

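The carton is gripped (opening 0.65 ≈ 55 mm). Before carrying it, I'll check where the pen cup and jar stand relative to the path.

```bash
python3 - <<'E'
from plant import bot
from h import *
c=bot.camera_info("scene")
print("cup base front",ray(c,(250,348),0)[:2],"L/R",ray(c,(236,338),0)[:2],ray(c,(264,338),0)[:2],"jar",ray(c,(306,369),0)[:2])
E
```

```text
cup base front [ 0.81808708 -0.0356021 ] L/R [ 0.8100798  -0.08186293] [ 0.77686607 -0.02600973] jar [0.804152   0.10611029]
```

Call:
drive_tool(plan=[[0,0,-2,0,0,0,0],[0,0,-5,0,0,0,0],[0,0,-8.5,0,0,0,0],[-2,0,-11.5,0,0,0,0],[-5,0,-11.5,0,0,0.03,0],[-9,0,-11.5,0,0,0.06,0],[-13,0,-11.5,0,0,0.1,0],[-17,0,-11.5,0,0,0.13,0]])

```text
clock: 25.85
tcp_pos: [0.6283, 0.1154, 0.1004]
tcp_rot: [-0.0, 0.747, 0.665, -0.0]
wrist_force: [0.1, -0.3, -3.3]
opening: 0.644
```

```bash
python3 tip.py t17
```

```text
{'clock': 25.85, 'tcp_pos': [0.6283, 0.1154, 0.1004], 'tcp_rot': [-0.0002, 0.7466, 0.6653, -0.0003], 'opening': 0.6445, 'wrist_force': [0.0654, -0.3471, -3.3415]}
```

View pics/t17.png

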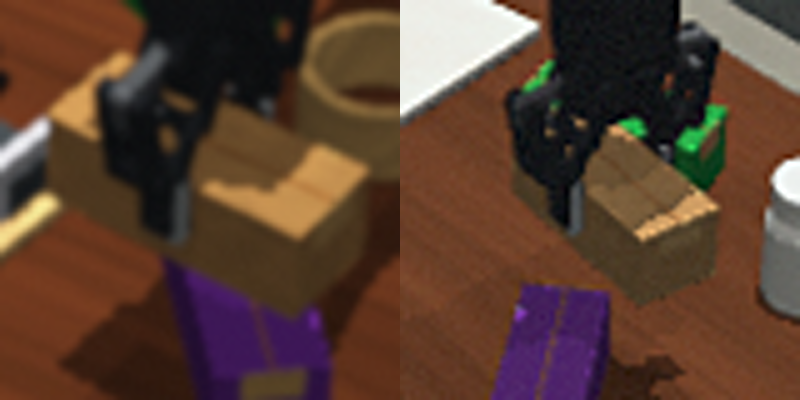

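Call:
drive_tool(plan=[[-4.5,0.5,0,0,0,0.01,0],[-9,1.1,0,0,0,0.02,0],[-13.5,1.6,0,0,0,0.034,0],[-18,2.2,0,0,0,0.034,0],[-21.5,2.6,0,0,0,0.034,0],[-24.1,2.9,0,0,0,0.034,0],[-24.1,2.9,0,0,0,0.034,0],[-24.1,2.9,0,0,0,0.034,0]])

```text
clock: 26.95
tcp_pos: [0.63, -0.1253, 0.1006]
tcp_rot: [-0.0, 0.757, 0.653, -0.0]
wrist_force: [-0.4, 0.6, -4.1]
opening: 0.647
```

```bash
python3 look.py l18; python3 tip.py t18; python3 - <<'E'
from plant import bot
import cv2
cv2.imwrite("pics/w18.png",bot.read_camera("wrist")[:,:,::-1])
E
```

```text
26.95 jig [  3.3 -50.1] z 100.6 F [-0.4  0.6 -4.1] Fjig [0.5 0.5]
{'clock': 27.05, 'tcp_pos': [0.63, -0.1249, 0.1008], 'tcp_rot': [-0.0002, 0.7571, 0.6533, 0.0], 'opening': 0.6505, 'wrist_force': [-0.0479, 0.7001, -3.1629]}
```

View pics/t18.png

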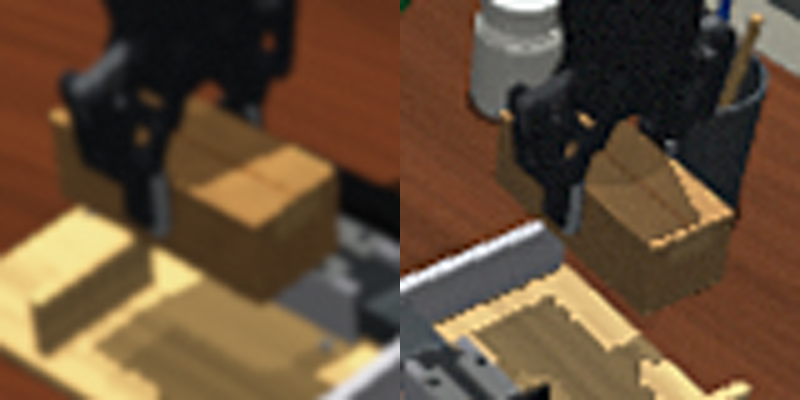

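View pics/w18.png

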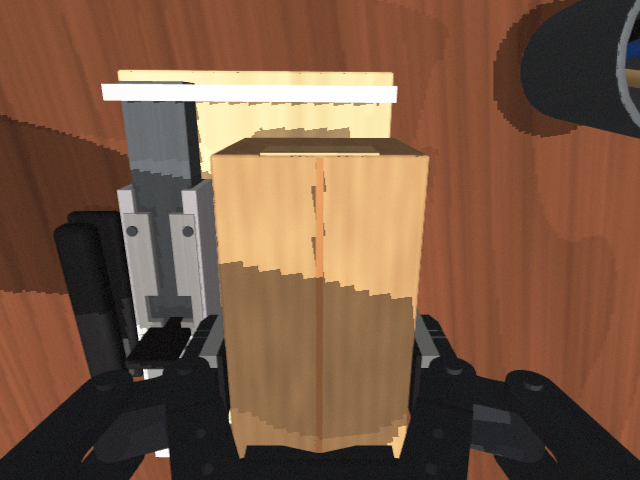

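```bash
python3 - <<'E'
from plant import bot
from h import *
c=bot.camera_info("wrist");j=np.load("jig.npz"); M=np.array([j["ex"],j["ey"]]);O=j["O"]
for z in(.165,.17): 
  P=np.array([M@(ray(c,p,z)[:2]-O) for p in[(213,156),(428,155)]])*1000;print(z,P.round(1),"width",np.linalg.norm(P[0]-P[1]),"centre x",P[:,0].mean()-68,"y",P[:,1].mean())
print("stop near top",M@(ray(c,(250,103),.052)[:2]-O))
E
```

```text
0.165 [[ 69.2 -22.9]
 [ 69.6 -79.5]] width 56.529922199947755 centre x 1.4236904446345022 y -51.21064328378087
0.17 [[ 69.8 -24.2]
 [ 70.3 -78.2]] width 53.958683078290186 centre x 2.0551593368460885 y -51.189981182516924
stop near top [ 0.08169874 -0.01540491]
```

The carton hangs level at jig (1.5, -51), yaw aligned, with the stop at 81.7. It will sit about 13 mm from each side. I'll lower it.

Call:
drive_tool(plan=[[0,0,2,0,0,0,0],[0,0,4,0,0,0,0],[0,0,6,0,0,0,0],[0,0,7.5,0,0,0,0],[0,0,8.5,0,0,0,0],[0,0,9,0,0,0,0],[0,0,9,0,0,0,0],[0,0,9,0,0,0,0]])

```text
clock: 28.2
tcp_pos: [0.6304, -0.1262, 0.0114]
tcp_rot: [0.0, 0.757, 0.653, 0.0]
wrist_force: [0.1, 0.2, -3.0]
opening: 0.643
```

Call:
drive_tool(plan=[[0,0,0.2,0,0,0,0],[0,0,0.4,0,0,0,0],[0,0,0.6,0,0,0,0],[0,0,0.8,0,0,0,0],[0,0,1.0,0,0,0,0],[0,0,1.2,0,0,0,0],[0,0,1.3,0,0,0,0],[0,0,1.4,0,0,0,0]])

```text
clock: 29.2
tcp_pos: [0.6301, -0.1261, -0.0032]
tcp_rot: [0.0, 0.757, 0.653, 0.0]
wrist_force: [-0.7, -0.1, -3.2]
opening: 0.65
```

```bash
python3 look.py l19; python3 tip.py t19
```

```text
29.2 jig [  2.6 -50.3] z -3.2 F [-0.7 -0.1 -3.2] Fjig [-0.2  0.7]
{'clock': 29.3, 'tcp_pos': [0.63, -0.1261, -0.0032], 'tcp_rot': [-0.0, 0.7575, 0.6529, -0.0], 'opening': 0.6499, 'wrist_force': [0.8484, 0.455, -3.6452]}
```

View pics/t19.png

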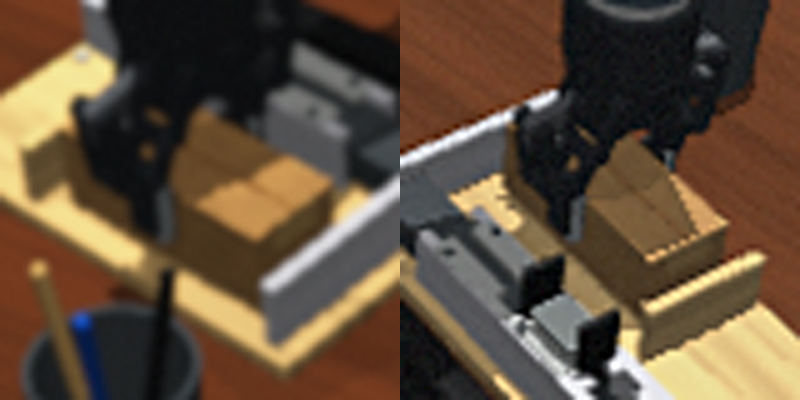

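Call:
drive_tool(plan=[[0,0,0.06,0,0,0,0],[0,0,0.12,0,0,0,0],[0,0,0.18,0,0,0,0],[0,0,0.24,0,0,0,0],[0,0,0.3,0,0,0,0],[0,0,0.35,0,0,0,0],[0,0,0.38,0,0,0,0],[0,0,0.38,0,0,0,0]])

```text
clock: 30.4
tcp_pos: [0.63, -0.126, -0.0068]
tcp_rot: [0.0, 0.757, 0.653, 0.0]
wrist_force: [-0.7, -0.7, -1.7]
opening: 0.647
```

Weight is starting to come off. I'll lower it a little further.

Call:
drive_tool(plan=[[0,0,0.03,0,0,0,0],[0,0,0.06,0,0,0,0],[0,0,0.08,0,0,0,0],[0,0,0.08,0,0,0,0],[0,0,0.08,0,0,0,0],[0,0,0.08,0,0,0,0],[0,0,0.08,0,0,0,0],[0,0,0.08,0,0,0,0]])

```text
clock: 31.4
tcp_pos: [0.6301, -0.1261, -0.0068]
tcp_rot: [0.0, 0.757, 0.653, 0.0]
wrist_force: [-3.5, 1.4, 7.2]
opening: 0.651
```

The carton is firmly on the board: TCP z stopped at -6.8 mm and the load reversed to +7 N. I'll ease off and release.

Call:
drive_tool(plan=[[0,0,0.03,0,0,0,0],[0,0,0.03,0,0,0,0.75],[0,0,0.03,0,0,0,0.85],[0,0,0.03,0,0,0,0.95],[0,0,0.03,0,0,0,0.95],[0,0,0.03,0,0,0,0.95],[0,0,0.03,0,0,0,0.95],[0,0,0.03,0,0,0,0.95]])

```text
clock: 32.4
tcp_pos: [0.63, -0.1261, -0.008]
tcp_rot: [-0.0, 0.757, 0.653, 0.0]
wrist_force: [0.3, -0.1, -0.1]
opening: 0.949
```

```bash
python3 tip.py t20
```

```text
{'clock': 32.4, 'tcp_pos': [0.63, -0.1261, -0.008], 'tcp_rot': [-0.0, 0.7575, 0.6529, 0.0], 'opening': 0.9495, 'wrist_force': [0.3223, -0.1426, -0.1357]}
```

View pics/t20.png

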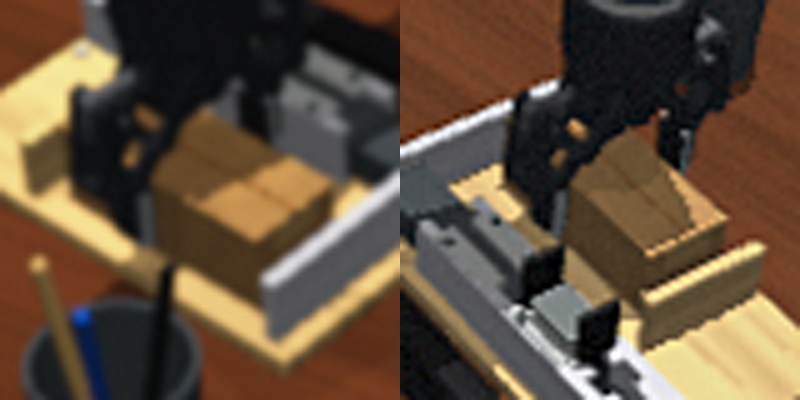

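The fingers are clear of the carton on both sides, so I'll lift straight up.

Call:
drive_tool(plan=[[0,0,-1,0,0,0,0.95],[0,0,-3,0,0,0,0.95],[0,0,-6,0,0,0,0.95],[0,0,-10,0,0,0,0.95],[0,0,-15,0,0,0,0.95],[0,0,-20,0,0,0,0.95],[0,0,-22,0,0,0,0.95],[0,0,-22,0,0,0,0.95]])

```text
clock: 33.5
tcp_pos: [0.6307, -0.1262, 0.2143]
tcp_rot: [0.002, 0.757, 0.653, 0.001]
wrist_force: [-0.0, -0.2, -0.5]
opening: 0.95
```

```bash
python3 slide.py; python3 - <<'E'
from plant import bot
from h import *
o=bot.get_obs();print({k:np.round(o[k],3).tolist() for k in("clock","tcp_pos","wrist_force")})
c=bot.camera_info("wrist");np.savez("cam21.npz",**{k:np.array(v) for k,v in c.items() if k in "KRt"})
cv2.imwrite("pics/w21.png",bot.read_camera("wrist")[:,:,::-1])
for n in("scene","side"): cv2.imwrite(f"pics/{n}21.png",bot.read_camera(n)[:,:,::-1])
a=cv2.imread("pics/scene21.png")[180:310,190:340];b=cv2.imread("pics/side21.png")[210:320,310:440]
cv2.imwrite("pics/fin.png",np.hstack([cv2.resize(a,(450,390),interpolation=cv2.INTER_CUBIC),cv2.resize(b,(350,390),interpolation=cv2.INTER_CUBIC)]))
E
```

```text
scene start (np.float64(44.5), np.float64(39.5), np.float64(49.5)) now (np.float64(87.5), np.float64(83.5), np.float64(91.5))
side start (np.float64(44.5), np.float64(41.0), np.float64(48.0)) now (np.float64(86.3), np.float64(83.5), np.float64(89.0))
{'clock': 33.6, 'tcp_pos': [0.63, -0.126, 0.211], 'wrist_force': [-0.902, 0.764, -0.717]}
```

View pics/w21.png

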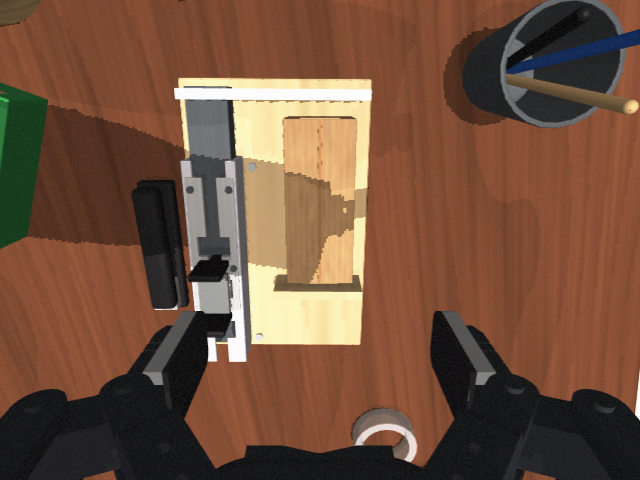

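View pics/fin.png

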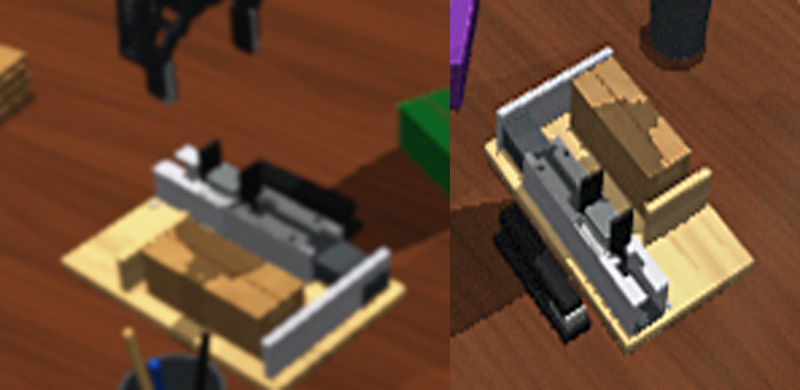

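View pics/scene21.png

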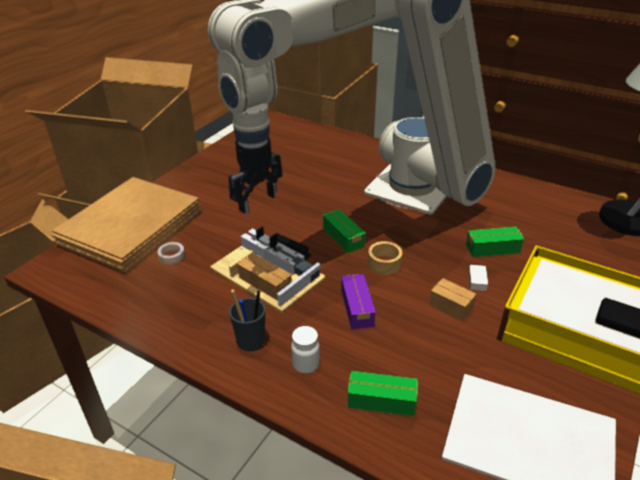

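```bash
python3 - <<'E'
from h import *
c=np.load("cam21.npz");j=np.load("jig.npz"); M=np.array([j["ex"],j["ey"]]);O=j["O"]
P=np.array([M@(ray(c,p,.062)[:2]-O) for p in[(284,118),(356,118),(352,284)]])*1000;print(P.round(1))
print("stop",1000*M@(ray(c,(300,100),.052)[:2]-O)); 
w=cv2.imread("pics/w21.png");crop(w,160,140,380,360,2.7,"pics/w21c.png")
print("fence",1000*M@(ray(c,(318,276),.05)[:2]-O))
E
```

```text
[[ 69.5 -24.2]
 [ 69.6 -78.4]
 [-67.  -79.1]]
stop [ 82.40598275 -35.98367595]
fence [-64.92869227 -49.96582738]
```

View pics/w21c.png

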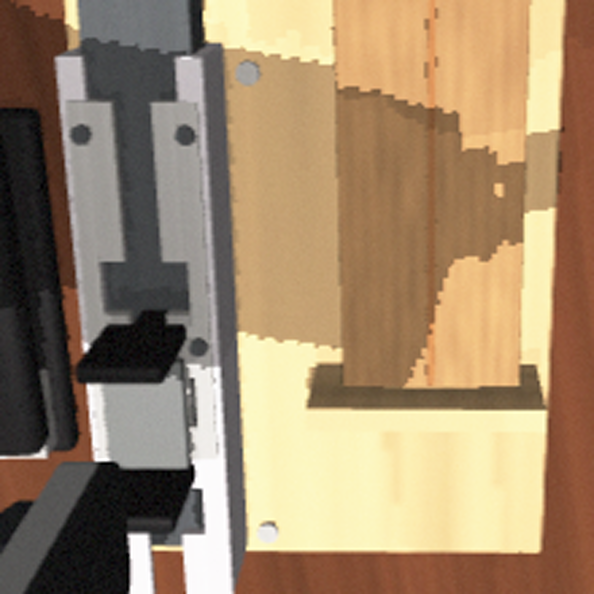

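The carton spans jig x -67 to +69.5, centred at y ≈ -51 and square to the jig. The stop is at 82, and the button was felt up after locking. The arm touches nothing, so I'm handing in.

```bash
python3 -c "
from plant import bot
print(bot.sign_off())"
```

```text
the job is handed in; nothing more can be done
None
```

I slid the stop out until the button popped up in the next hole, then set the long carton flat on the jig's board. I handed the job in with about 34 s on the clock. The hand-in gave no verdict.

- **Stop and button:** I pressed the button with about 7 N and pushed the post with at most about 6 N in the readings taken. The stop ended about 42 mm out (41.8 to 43.0 in the last two views, against the plate hole measured at 42). I touched the tread afterwards and found it up, with 3.6 N at the expected height.
- **Carton:** I lowered it until the load reversed to 7 N, so it was not dropped. Its centre is at about jig (+1.3, -51), or 6 mm stop-ward and 1 mm off across from lane_mid. It sits square to the jig, with about 13 mm to the fence and to the stop, and it is released. The arm is well clear and touching nothing.
- **Other things:** In the final scene picture the short carton and the other items stand where they were. I judged that by eye and did not measure it.

**Disagreements in the checks:**
- The real shut fingertip is about 31 mm short of the stated TCP, found by triangulation and by touch. I allowed for that in every height.
- My side-view stop measurement was wrong while the arm was in the way; it agreed once the arm had moved.
- A late reading of the fence edge gave -65 mm instead of -80. It probably caught the carton's edge, so I ignored it.

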